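Contact check of blotting cassettes with a toggle clamp

TASK

Run the contact check on the blotting cassettes: slide every cassette that is there, without lifting it off the bench, onto the metal field until it is flush against the red fence, copper edge towards the robot, side by side in any order; then lay the contact bar flat and flush along all their copper edges with one end under the toggle clamp, and swing the clamp over centre down onto that end and leave it clamped for about three seconds. Then swing the clamp fully back, return the bar to lie flat on its blue parking strip, and leave the cassettes lying flush on the field; do not push the other bench things about.

Things in the scene. Friction and masses are not known exactly. Their poses are not given: they have to be found in the camera images.
- station: fixed station. Origin on the bench, middle of the red fence's front face; x away from the robot into the fence, y along it, z up. Fence y -118..118 mm, 24 mm high. Metal field, flush with the bench: x -104..0, y -118..118 mm; room for three cassettes at y -74, 0, 74 mm (unmarked). A cassette home against the fence has its origin at x -50 mm
- clamp (a joint): toggle clamp lever, rad: 1.4 = open stop (starts open), 0.01 = shut on the bar, -0.12 = shut on nothing. Hinge axis = station x; the arm lies along station +y when shut, opening lifts it. The weighted lever (0.7 kg) balances at 0.7 and falls from there to the nearer stop, damped, 0.3 N m there: 2.5 N at the knob, 3 N at the pad. Shut, its rubber pad (18 mm dia) presses at station x -112, y -145 mm
- knob (a point): centre of the clamp's red ball knob, 32 mm dia, end of the handle rod, 130 mm from the pivot, at 70 deg + joint angle from station +y towards +z: open at station y -358 mm, 115 mm high; shut at y -200, 172 mm high. Can be pinched from above, fingers closing along station x, and led along its arc; it turns between the pads
- pivot (a point): hinge of the clamp at station x -112, y -245 mm, 50 mm high; its bracket has a foot 64 (x) x 80 (y) mm around this point and is 62 mm high
- bar: contact bar (straightedge), aluminium with copper stripe, 24 (x) x 260 (y) x 14 mm high, 0.35 kg, the same both ways round; origin at the centre of its underside. A black grip rib stands on its middle: 14 (x) x 80 (y) mm, from 14 to 48 mm height. It starts on the parking strip
- bar_place (a point): where the bar's origin goes: station x -112, y -30 mm, on the bench; the bar then lies along station y, flush on the cassettes' copper edges, one end under the clamp pad
- strip: blue parking strip for the bar, flush with the bench, 50 (x) x 280 (y) mm, origin at its centre; the bar lies along its y
- cassette_a: ruby red blotting cassette, a flat slab 100 (its x) x 64 (its y) x 14 mm, 0.25 kg, lying flat on the bench; origin at the centre of its underside; the -x end carries the copper contact edge. On top a grip tab of the same colour, 40 (along x) x 12 (along y) mm, its centre 10 mm towards +x from the origin, rising from 14 to 42 mm height. May be absent
- cassette_b: blue blotting cassette, a flat slab 100 (its x) x 64 (its y) x 14 mm, 0.25 kg, lying flat on the bench; origin at the centre of its underside; the -x end carries the copper contact edge. On top a grip tab of the same colour, 40 (along x) x 12 (along y) mm, its centre 10 mm towards +x from the origin, rising from 14 to 42 mm height. May be absent
- cassette_c: dark smoke grey blotting cassette, a flat slab 100 (its x) x 64 (its y) x 14 mm, 0.25 kg, lying flat on the bench; origin at the centre of its underside; the -x end carries the copper contact edge. On top a grip tab of the same colour, 40 (along x) x 12 (along y) mm, its centre 10 mm towards +x from the origin, rising from 14 to 42 mm height. May be absent
- cassette_a_tab (a point): top centre of the grip tab of cassette_a, 10 mm towards +x from its origin, 42 mm above its underside
- cassette_b_tab (a point): top centre of the grip tab of cassette_b, 10 mm towards +x from its origin, 42 mm above its underside
- cassette_c_tab (a point): top centre of the grip tab of cassette_c, 10 mm towards +x from its origin, 42 mm above its underside
- tip_box: bystander: blue pipette tip box 80 x 120 x 70 mm, origin at centre of underside
- timer: bystander: white lab timer 70 x 60 x 22 mm, origin at centre of underside
- beaker: bystander: glass beaker 72 mm diameter, 95 mm high, origin at centre of underside
- wash_bottle: bystander: white bottle 68 mm diameter, 120 mm high, origin at centre of underside
- marker: bystander: black marker with red cap, 150 x 14 x 14 mm, origin at centre of underside
Not all that is in view belongs to the job. There is more than one size of the cassette_c; the one meant has the size given above.

How it is judged:
By the outcome, as a careful person would: the job done as asked, in the order asked, and still so for the second after the job is handed in, with the robot touching nothing.
Of cassette_a, cassette_b, cassette_c only 2 to 3 are there at a start; the rules pass over those that are not, and their reading is None.
At some moment in a run one of cassette_a, cassette_b, cassette_c, bar may be knocked a few centimetres aside while the robot is not near it.
Once in a run the grip may slacken for a moment while it holds something.
It also fails if it takes over 210 s, if anything falls off the work surface, if the arm or the gripper's body presses on something with over 40 N, if the wrist force passes 120 N, or if a joint passes its speed limit or range.

ROBOT

A 6-joint arm with a two-finger parallel gripper is mounted at the origin on the work surface. World frame = base frame: x ahead of the robot, y to its left, z up, the work surface at z = 0. Lengths are in m, angles in rad, forces in N, time in s.
With the tool pointing down it reaches from about 0.375 to 0.9 m from the base axis. Payload 3.1 kg.
Tool frame: the origin (TCP) lies midway between the tips of the shut fingers; the grasp point (between the pads) lies 19 mm behind it; z points along the fingers, y is the line along which they close (so a half turn about z gives the same grasp; the last joint's range is limited). The gripper opens to 87 mm and grips with 3 to 60 N. Pads are 19 mm wide; open, the fingers measure 117 mm over their backs; the gripper's body (75 mm by 190 mm) begins 51 mm behind the grasp point.
Start: joints at [1.032, 0.527, 1.433, -0, 1.181, -0.178], TCP at [0.22, 0.585, 0.194] pointing down, gripper open.
Joint ranges: [-3.08, 3.08], [-0.75, 2.2], [0.22, 2.44], [-1.43, 4.57], [0, 2.65], [-2.85, 2.85]. Speed limits (rad/s): [2.79, 2.79, 3.14, 3.14, 3.14, 3.14].

INTERFACE

Orientations are given as a unit quaternion [x, y, z, w].
In Python, from rig import robot gives the robot as it stands.
- The arm moves only by the shell command python3 -m jog 'ROWS' [FORCE]. ROWS is a JSON object of lists of equal length, an entry for each row: "dp": the shift along the tool's x, y, z in mm, a list of three; "delta_rot": the turn, a rotation vector about the tool's x, y, z in rad, a list of three; "gripper": the opening, from -1 (shut) to 1 (fully open). A call has 1 to 12 rows; each row is the pose to reach, as a shift and turn from the pose commanded when the call began, along the tool's axes at that moment; what a row does not reach only later rows make up. A row lasts 1/10 s, in which the tool goes at most 50 mm and 8.59 degrees, less where a joint would pass 70% of its speed; a pose out of reach is approached as far as the arm can. A call with a gripper value outside its range is refused whole. The fingers move at their own pace and stop on an object; FORCE is the grip in N (left out, the last holds). Time passes only in rows, so rows that repeat a pose let the fingers close. It gives the time, the measured TCP pose, the force, the opening and the grip force at its end, in the units of the state.
- robot.get_obs(): the state, without advancing time (a new reading comes with each control period).
- robot.camera(name): name is "scene" or "side" or "wrist"; returns the picture (384x512x3 uint8, red, green, blue); there is no depth.
- robot.camera_model(name): a dict with "fx", "fy", "cx", "cy" (pixels), "k1" (the pictures are not rectified: a ray, as slopes to the right and down, at radius r is drawn at 1 + k1 r^2 times it, then the intrinsics apply), "xyz" and "orientation" of the camera in the world; the wrist camera has in their place "T_tool_cam" (4x4, takes a point from camera to tool coordinates, whose origin is the TCP and whose axes are the flange's). Camera axes: x right, y down, z forward; pixel columns grow to the right and rows downward; lengths in m; the calibration is good to about 2 mm. A picture is of the moment at which its call begins: read the wrist's pose just before it. camera_model takes no time and is no camera call.
- robot.hand_in(): hands the job in; it is judged then, once.
Trained networks look in the newest picture that a camera, given by its name, has taken for a name from the list of things; names that differ only in an ending like _2 or _b are one class to them, and where a whole thing is asked for, a point or a joint stands for the part that bears it (a point fixed in the world has none). Each returns a list of dicts, best first, with "score" (0 to 1); they miss things now and then, are a little off and sometimes report something else, mostly with a low value. They report only what shows in the picture. A call takes as long as a camera call. They do not tell look-alikes from the thing itself.
- robot.search_frame(name, camera): "rect" ([left, top, right, bottom] in pixels, round what is visible of it).
The state is a dict: "time": time; "q": joint angles; "joint_velocities": joint speeds; "joint_torque": joint torques, N m; "position": TCP position; "tool_rot": TCP orientation; "ft_force": force on the tool from outside, world axes, zero at the start; "moment": the same for the moment, N m; "grip_width": finger opening in m; "grip_force": force on a finger pad.
Only numpy, scipy, OpenCV 4.12 (cv2) and the standard library are available. Lean on these libraries where they do the work, as an engineer would, in place of code of your own. Each camera call takes 0.05 s, during which the arm holds its last target. There are 200 camera calls.

## Working session

There is one attempt and no reset: what is moved stays moved. The work goes in short steps, Python scripts to look and compute and a shell command to move; the robot and the scene stay as the last step left them, time stands still between calls to the robot, and variables do not carry over. Pictures are saved under pics/ and viewed, at most 14 in all, crops included, and the job is handed in when it is done.

```bash
ls; mkdir -p pics; python3 - <<'E'
from rig import robot
import cv2
o=robot.get_obs();print(o)
for n in ["scene","side","wrist"]:
    im=robot.camera(n);cv2.imwrite(f"pics/{n}0.png",im[:,:,::-1]);print(n,robot.camera_model(n))
E
```

```text
pics
{'time': 0.0, 'q': array([ 1.03248748e+00,  5.28441116e-01,  1.43388472e+00,  5.61476834e-06,
        1.18136650e+00, -1.78479272e-01]), 'joint_velocities': array([-0.00093364, -0.00026741, -0.00067115,  0.00079895,  0.0009358 ,
       -0.00268156]), 'joint_torque': array([ 1.74149645e-03, -4.40046430e+01, -1.76591599e+01,  6.33892254e-02,
        5.81398350e-02, -1.71820516e-04]), 'position': array([0.21962793, 0.58431466, 0.19309266]), 'tool_rot': array([ 1.78946690e-01,  9.83858211e-01, -9.82228330e-04, -3.70685952e-04]), 'ft_force': array([ 0.31806944, -0.01756697,  0.42211087]), 'moment': array([-0.00282436, -0.06394467,  0.00567738]), 'grip_force': 0.0, 'grip_width': 0.08698300740654302}
scene {'fx': 451.13675811622204, 'fy': 451.13675811622204, 'cx': 251.00975496450957, 'cy': 193.18486597316493, 'k1': -0.16392566310681705, 'xyz': array([1.21070749, 0.64003025, 1.2565816 ]), 'orientation': array([ 0.38602402,  0.85578814, -0.31655755, -0.13565922])}
side {'fx': 356.5224174661701, 'fy': 356.5224174661701, 'cx': 252.02900398389917, 'cy': 185.57862854435382, 'k1': -0.010515004584430356, 'xyz': array([-0.06838668, -0.74958721,  0.89084132]), 'orientation': array([ 0.85564422, -0.28045275,  0.13572883, -0.41327582])}
wrist {'fx': 267.6976915073521, 'fy': 267.6976915073521, 'cx': 252.81635259380715, 'cy': 192.4963965118476, 'k1': -0.032964416523788204, 'T_tool_cam': array([[ 1.31357949e-04, -9.59249986e-01, -2.82558751e-01,
         7.78155084e-02],
       [ 9.99999980e-01,  1.68546384e-04, -1.07305719e-04,
         9.83984423e-04],
       [ 1.50557266e-04, -2.82558731e-01,  9.59249989e-01,
        -1.92416082e-01],
       [ 0.00000000e+00,  0.00000000e+00,  0.00000000e+00,
         1.00000000e+00]])}
```

View pics/scene0.png

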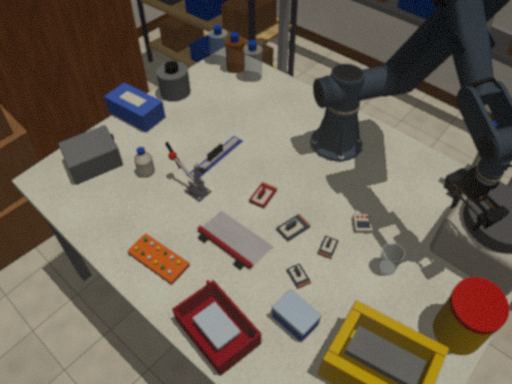

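View pics/side0.png

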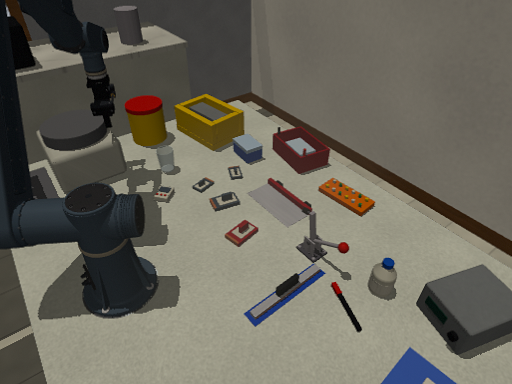

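The scene image shows the ruby cassette at (263,195), a large grey at (293,227), and two small grey look-alikes at (328,246) and (298,274). The fence and field are at (232,240), the clamp at (195,180), and the bar on its strip at (218,155). There is no blue cassette in sight. I'll take enlarged crops to pick pixels.

```bash
cat > h.py <<'E'
import numpy as np, cv2
from scipy.spatial.transform import Rotation as R
from rig import robot
def cam(name,obs=None):
    m=robot.camera_model(name)
    if name=="wrist":
        T=np.eye(4);T[:3,:3]=R.from_quat(obs["tool_rot"]).as_matrix();T[:3,3]=obs["position"];T=T@m["T_tool_cam"]
    else:
        T=np.eye(4);T[:3,:3]=R.from_quat(m["orientation"]).as_matrix();T[:3,3]=m["xyz"]
    K=np.array([[m["fx"],0,m["cx"]],[0,m["fy"],m["cy"]],[0,0,1.]]);D=np.array([m["k1"],0,0,0,0.])
    return K,D,T
def unproj(c,px,z=0.):
    K,D,T=c
    n=cv2.undistortPoints(np.array(px,float).reshape(-1,1,2),K,D)[:,0]
    d=np.c_[n,np.ones(len(n))]@T[:3,:3].T; o=T[:3,3]
    return o+d*((np.asarray(z)-o[2])/d[:,2])[:,None]
def proj(c,P):
    K,D,T=c;Ti=np.linalg.inv(T)
    return cv2.projectPoints(np.array(P,float).reshape(-1,1,3),cv2.Rodrigues(Ti[:3,:3])[0],Ti[:3,3],K,D)[0][:,0]
def snap(tag,save=True):
    o=robot.get_obs();im=robot.camera("wrist")
    cv2.imwrite(f"pics/{tag}.png",im[:,:,::-1]);np.savez(f"pics/{tag}.npz",position=o["position"],tool_rot=o["tool_rot"])
    return o,im
def load(tag): return cam("wrist",np.load(f"pics/{tag}.npz"))
def to_tool(target,obs): # world vector displacement -> tool mm
    return R.from_quat(obs["tool_rot"]).inv().apply(np.array(target)-obs["position"])*1000
E
python3 - <<'E'
from h import *
c=cam("scene")
px=dict(red=(263,195),grey=(293,227),small1=(328,246),small2=(298,274),fence_l=(200,230),fence_r=(246,266),fieldr=(271,246),fieldl=(224,214),clamp=(197,190),bar1=(240,140),bar2=(195,172),timer=(362,225),beaker=(387,268),bottle=(144,165),tip=(295,320),knob=(172,155))
for k,v in px.items():print(k,unproj(c,[v],0.115 if k=='knob' else 0.)[0].round(3))
im=cv2.imread("pics/scene0.png");cv2.imwrite("pics/s0c.png",cv2.resize(im[120:300,150:350],(800,720),interpolation=cv2.INTER_CUBIC)[0:600])
E
```

```text
red [ 0.403 -0.041  0.   ]
grey [0.444 0.13  0.   ]
small1 [0.429 0.267 0.   ]
small2 [0.579 0.257 0.   ]
fence_l [ 0.664 -0.102  0.   ]
fence_r [0.666 0.113 0.   ]
fieldr [0.554 0.123 0.   ]
fieldl [ 0.56  -0.088  0.   ]
clamp [ 0.545 -0.24   0.   ]
bar1 [ 0.243 -0.303  0.   ]
bar2 [ 0.487 -0.312  0.   ]
timer [0.28  0.306 0.   ]
beaker [0.373 0.464 0.   ]
bottle [ 0.593 -0.492  0.   ]
tip [0.709 0.349 0.   ]
knob [ 0.55  -0.349  0.115]
```

View pics/s0c.png

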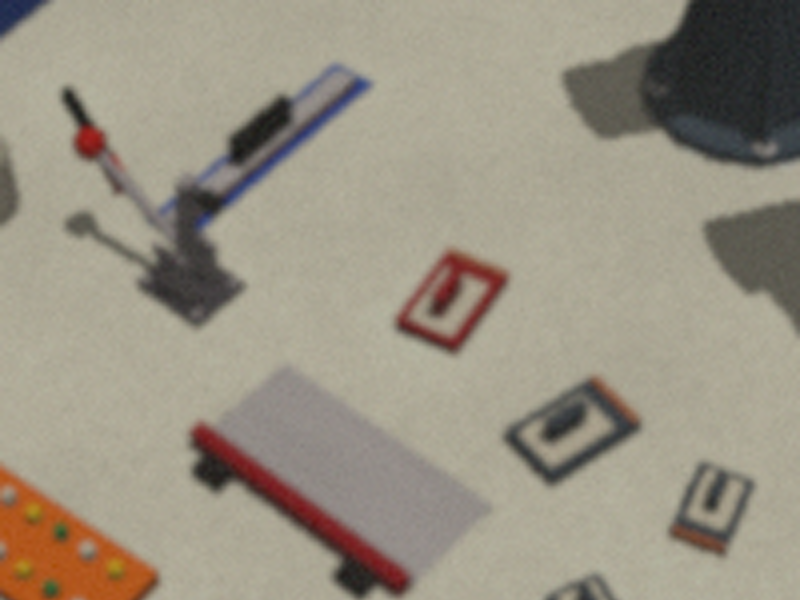

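Only the ruby and large grey cassettes show, both with copper towards the robot. Station yaw is about 0 with the fence at x ≈ 0.66. I'll fly over with the wrist camera.

```bash
python3 -m jog '{"dp":[[-393,-478,-170],[-393,-478,-170],[-393,-478,-170],[-393,-478,-170],[-393,-478,-170],[-393,-478,-170],[-393,-478,-170],[-393,-478,-170],[-393,-478,-170],[-393,-478,-170],[-393,-478,-170],[-393,-478,-170]],"delta_rot":[[0,0,-0.36],[0,0,-0.36],[0,0,-0.36],[0,0,-0.36],[0,0,-0.36],[0,0,-0.36],[0,0,-0.36],[0,0,-0.36],[0,0,-0.36],[0,0,-0.36],[0,0,-0.36],[0,0,-0.36]],"gripper":[1,1,1,1,1,1,1,1,1,1,1,1]}'
```

```text
time: 1.35
position: [0.4064, 0.0356, 0.3535]
tool_rot: [0.0, 1.0, 0.0, 0.0]
ft_force: [0.3, 1.0, 0.5]
grip_width: 0.0868
grip_force: 0.0
```

```bash
python3 -m jog '{"dp":[[0,0,0],[0,0,0],[0,0,0],[0,0,0],[0,0,0],[0,0,0]],"delta_rot":[[0,0,0],[0,0,0],[0,0,0],[0,0,0],[0,0,0],[0,0,0]],"gripper":[1,1,1,1,1,1]}'; python3 - <<'E'
from h import *
print(robot.get_obs()['position'],robot.get_obs()['tool_rot'])
o,im=snap("w1")
cv2.imwrite("pics/w1b.png",cv2.resize(im[:,:,::-1],(800,600),interpolation=cv2.INTER_CUBIC))
c=cam("wrist",o)
for n in ["cassette_a","cassette_b","cassette_c","bar","station","clamp","knob","marker","strip"]:
    for d in robot.search_frame(n,"wrist")[:4]:
        r=d["rect"];print(n,round(d["score"],2),np.round(r),unproj(c,[((r[0]+r[2])/2,(r[1]+r[3])/2)])[0].round(3))
E
```

```text
time: 1.95
position: [0.4061, 0.0385, 0.3528]
tool_rot: [-0.001, 1.0, 0.0, -0.0]
ft_force: [-0.4, -0.5, 0.1]
grip_width: 0.0871
grip_force: 0.0
[0.40610287 0.03852584 0.35276954] [-1.24219860e-03  9.99999199e-01  5.68585072e-05 -2.37858083e-04]
cassette_a 0.95 [192. 128. 232. 182.] [ 0.41  -0.044  0.   ]
cassette_a 0.9 [349. 146. 381. 192.] [0.438 0.274 0.   ]
cassette_a 0.83 [279. 148. 320. 200.] [0.449 0.137 0.   ]
cassette_a 0.81 [338. 220. 373. 252.] [0.59 0.27 0.  ]
cassette_b 0.95 [192. 128. 232. 182.] [ 0.41  -0.044  0.   ]
cassette_b 0.9 [349. 146. 381. 192.] [0.438 0.274 0.   ]
cassette_b 0.83 [279. 148. 320. 200.] [0.449 0.137 0.   ]
cassette_b 0.81 [338. 220. 373. 252.] [0.59 0.27 0.  ]
cassette_c 0.95 [192. 128. 232. 182.] [ 0.41  -0.044  0.   ]
cassette_c 0.9 [349. 146. 381. 192.] [0.438 0.274 0.   ]
cassette_c 0.83 [279. 148. 320. 200.] [0.449 0.137 0.   ]
cassette_c 0.81 [338. 220. 373. 252.] [0.59 0.27 0.  ]
bar 0.73 [ 58.  72.  99. 205.] [ 0.376 -0.315  0.   ]
station 0.96 [100. 207. 293. 254.] [ 0.578 -0.085  0.   ]
knob 0.56 [105. 227. 121. 233.] [ 0.577 -0.273  0.   ]
knob 0.5 [102. 204. 293. 253.] [ 0.573 -0.083  0.   ]
marker 0.66 [  0. 177.  66. 205.] [ 0.487 -0.437  0.   ]
strip 0.76 [ 58.  65. 103. 207.] [ 0.37 -0.31  0.  ]
```

View pics/w1b.png

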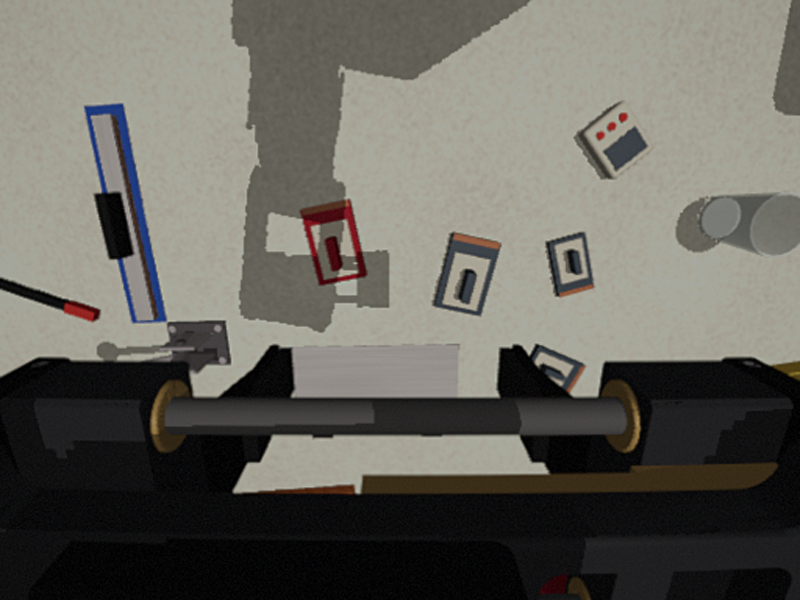

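The wrist view, with up towards the robot, shows ruby at (333,243) and the large grey at (467,275), copper on the robot side of both. The smaller greys at (570,264) and (555,368) are decoys. The bar is on its strip at (120,215), the clamp foot at (198,343), and part of the field is visible. I'll go further out so the whole station is in view.

```bash
python3 -m jog '{"dp":[[-160,-100,50],[-160,-100,50],[-160,-100,50],[-160,-100,50],[-160,-100,50],[-160,-100,50],[-160,-100,50]],"delta_rot":[[0,0,0],[0,0,0],[0,0,0],[0,0,0],[0,0,0],[0,0,0],[0,0,0]],"gripper":[1,1,1,1,1,1,1]}'; python3 - <<'E'
from h import *
o,im=snap("w2")
cv2.imwrite("pics/w2b.png",cv2.resize(im[:,:,::-1],(800,600),interpolation=cv2.INTER_CUBIC))
s=1.5625
c=load("w1")
def q(n,p,z,c=c):
    P=unproj(c,np.array(p)/s-0.3,z)[:,:2]; print(n,P.round(4).tolist(),P.mean(0).round(4))
q("red",[(302,210),(350,200),(366,276),(320,284)],.014)
q("grey",[(452,233),(500,241),(481,315),(434,305)],.014)
q("strip",[(85,106),(124,103),(166,320),(133,322)],0)
q("foot",[(167,323),(228,321),(230,364)],0.004)
E
```

```text
time: 3.15
position: [0.5657, -0.0619, 0.3031]
tool_rot: [-0.0, 1.0, 0.0, -0.0]
ft_force: [-0.6, -0.4, 0.2]
grip_width: 0.087
grip_force: 0.0
red [[0.3666, -0.0772], [0.3544, -0.0169], [0.4508, 0.0013], [0.4616, -0.0592]] [ 0.4083 -0.038 ]
grey [[0.3948, 0.111], [0.4046, 0.1726], [0.5038, 0.1543], [0.49, 0.0909]] [0.4483 0.1322]
strip [[0.241, -0.3408], [0.2386, -0.2911], [0.5171, -0.2794], [0.5202, -0.3271]] [ 0.3792 -0.3096]
foot [[0.5201, -0.2764], [0.5168, -0.1905], [0.5813, -0.195]] [ 0.5394 -0.2206]
```

View pics/w2b.png

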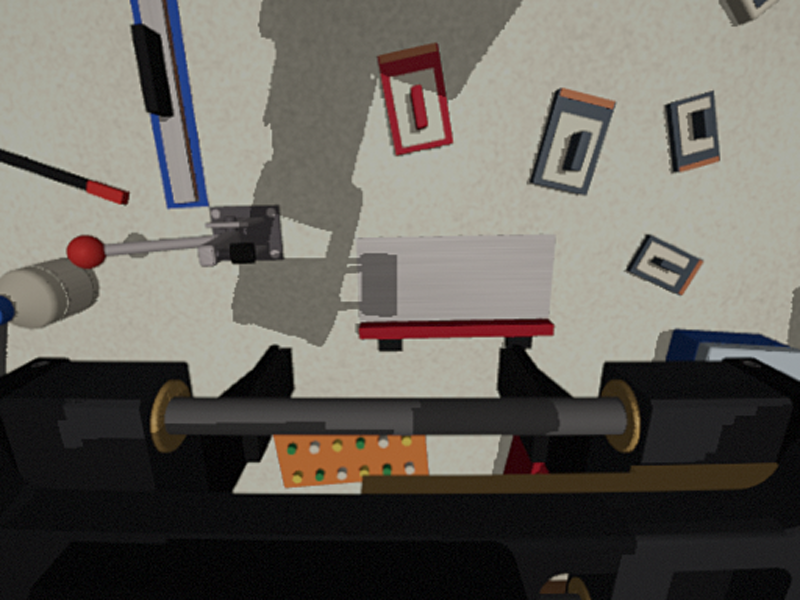

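```bash
cat > fit.py <<'E'
from h import *
from scipy.optimize import least_squares
s=1.5625
def fit(c,loc,px,x0):
    px=np.array(px,float)/s-0.3; loc=np.array(loc,float)/1000
    def f(v):
        r=R.from_euler('z',v[2]).apply(loc)+[v[0],v[1],0]
        return (proj(c,r)-px).ravel()
    r=least_squares(f,x0);return r.x,np.abs(r.fun).max()
cas=[(-50,-32,14),(-50,32,14),(50,32,14),(50,-32,14)]
E
python3 - <<'E'
from fit import *
c=load("w2")
def show(n,*a):
    x,e=fit(*a);print(n,x[:2].round(4),"yaw",np.degrees(x[2]).round(2),"res",e.round(2))
show("st",c,[(-104,-118,0),(-104,118,0),(0,-118,24),(0,118,24)],[(358,237),(554.5,235),(360,325),(553,322)],[.66,0,0])
show("red",c,cas,[(377,57),(437,44),(453,142),(397,155)],[.41,-.04,0])
show("grey",c,cas,[(558,89),(616,102),(588,194),(530,182)],[.45,.13,0])
c=load("w1")
show("red1",c,cas,[(302,210),(350,200),(366,276),(320,284)],[.41,-.04,0])
show("grey1",c,cas,[(452,233),(500,241),(481,315),(434,305)],[.45,.13,0])
show("strip1",c,[(-25,-140,0),(-25,140,0),(25,140,0),(25,-140,0)],[(133,322),(85,106),(124,103),(166,320)],[.38,-.31,1.6])
E
```

```text
st [0.6562 0.0126] yaw 0.75 res 1.26
red [ 0.4085 -0.039 ] yaw 11.9 res 0.83
grey [0.4498 0.1326] yaw -11.45 res 1.32
red1 [ 0.4085 -0.038 ] yaw 10.75 res 0.91
grey1 [0.4483 0.1322] yaw -11.02 res 0.82
strip1 [ 0.3793 -0.3096] yaw 92.6 res 0.59
```

```bash
python3 -m jog '{"dp":[[147,25,233],[147,25,233],[147,25,233],[147,25,233],[147,25,233],[147,25,233],[147,25,233],[147,25,233],[147,25,233]],"delta_rot":[[0,0,-0.197],[0,0,-0.197],[0,0,-0.197],[0,0,-0.197],[0,0,-0.197],[0,0,-0.197],[0,0,-0.197],[0,0,-0.197],[0,0,-0.197]],"gripper":[0,0,0,0,0,0,0,0,0]}' 10; python3 - <<'E'
from h import *
o=robot.get_obs();print(o['position'],R.from_quat(o['tool_rot']).as_matrix()[:2,1],to_tool([.4183,-.0365,.020],o).round(1))
o,im=snap("w3");cv2.imwrite("pics/w3b.png",im[:,:,::-1])
c=cam("wrist",o)
print(proj(c,[[.4183,-.0365,.042],[.4085,-.0385,.014]]))
E
```

```text
time: 4.1
position: [0.4226, -0.0384, 0.0717]
tool_rot: [-0.099, 0.995, -0.001, 0.003]
ft_force: [0.0, -0.1, -0.1]
grip_width: 0.0437
grip_force: 0.0
[ 0.42262795 -0.03839824  0.07171271] [-0.19638139  0.98052205] [ 4.1  2.9 51.7]
[[254.9911155  201.08990969]
 [254.84578797 181.97258023]]
```

View pics/w3b.png

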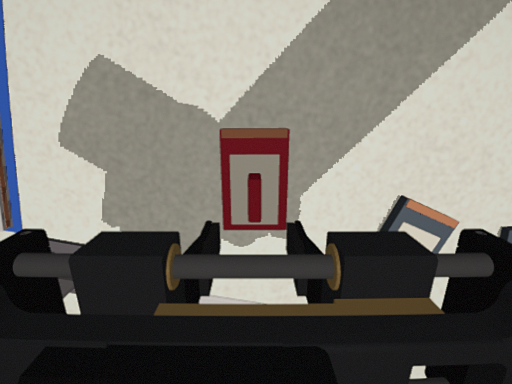

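The view shows the ruby tab centred at (254,198), square between the fingers, matching the projection. I'll descend and grip.

```bash
python3 -m jog '{"dp":[[3,1.5,25],[3,1.5,51],[3,1.5,51],[3,1.5,51],[3,1.5,51],[3,1.5,51],[3,1.5,51],[3,1.5,51],[3,1.5,51]],"delta_rot":[[0,0,0],[0,0,0],[0,0,0],[0,0,0],[0,0,0],[0,0,0],[0,0,0],[0,0,0],[0,0,0]],"gripper":[0,0,0,0,-1,-1,-1,-1,-1]}' 20; python3 - <<'E'
from h import *
o=robot.get_obs();print(o['position'],o['ft_force'],to_tool([.6172,-.0621,.020],o).round(1))
E
```

```text
time: 5.05
position: [0.4165, -0.0367, 0.0193]
tool_rot: [-0.098, 0.995, -0.0, 0.0]
ft_force: [-0.3, -0.1, -0.2]
grip_width: 0.0113
grip_force: 0.0
[ 0.41645078 -0.03668846  0.01925321] [-0.25638376 -0.08356268 -0.16794331] [-191.9  -64.3   -0.6]
```

```bash
python3 -m jog '{"dp":[[0,0,0],[0,0,0],[-18,-6,0],[-40,-14,0],[-63,-22,0],[-86,-30,0],[-109,-38,0],[-132,-46,0],[-150,-52,0],[-168,-58,0],[-184,-62.5,0],[-184,-62.5,0]],"delta_rot":[[0,0,0],[0,0,0],[0,0,0.02],[0,0,0.05],[0,0,0.08],[0,0,0.11],[0,0,0.14],[0,0,0.16],[0,0,0.18],[0,0,0.183],[0,0,0.183],[0,0,0.183]],"gripper":[-1,-1,-1,-1,-1,-1,-1,-1,-1,-1,-1,-1]}' 25; python3 - <<'E'
from h import *
o=robot.get_obs();print(o['position'],o['ft_force'],o['grip_width'],to_tool([.6172,-.0621,.020],o).round(1))
E
```

```text
time: 6.25
position: [0.6115, -0.0625, 0.0189]
tool_rot: [-0.007, 1.0, -0.0, 0.002]
ft_force: [-0.1, -0.1, 1.0]
grip_width: 0.0004
grip_force: 0.0
[ 0.61153267 -0.06249945  0.0189098 ] [-0.07661048 -0.07727828  1.008748  ] 0.0003620579729518415 [-5.7  0.3 -1.1]
```

The fingers are shut on nothing. I'll rise and look.

```bash
python3 -m jog '{"dp":[[0,0,45],[0,0,-50],[0,0,-100],[0,0,-150],[0,0,-200],[0,0,-230],[0,0,-230],[0,0,-230]],"delta_rot":[[0,0,0],[0,0,0],[0,0,0],[0,0,0],[0,0,0],[0,0,0],[0,0,0],[0,0,0]],"gripper":[-1,-1,-1,-1,-1,0,0,0]}' --help 2>&1 | tail -3; python3 - <<'E'
from h import *
print(robot.get_obs()['time'],robot.get_obs()['position'])
E
```

```text
invalid input: not JSON, or not a number
6.25 [ 0.61153267 -0.06249945  0.0189098 ]
```

```bash
python3 -m jog '{"dp":[[0,0,-45],[0,0,-90],[0,0,-140],[0,0,-190],[0,0,-230],[0,0,-230],[0,0,-230],[0,0,-230]],"delta_rot":[[0,0,0],[0,0,0],[0,0,0],[0,0,0],[0,0,0],[0,0,0],[0,0,0],[0,0,0]],"gripper":[-1,-1,-1,-1,-1,0,0,0]}'; python3 - <<'E'
from h import *
o,im=snap("w4")
cv2.imwrite("pics/w4b.png",cv2.resize(im[:,:,::-1],(800,600),interpolation=cv2.INTER_CUBIC))
E
```

```text
time: 7.05
position: [0.6069, -0.0614, 0.2469]
tool_rot: [-0.007, 1.0, 0.001, -0.002]
ft_force: [0.2, 0.7, -0.5]
grip_width: 0.017
grip_force: 0.0
```

View pics/w4b.png

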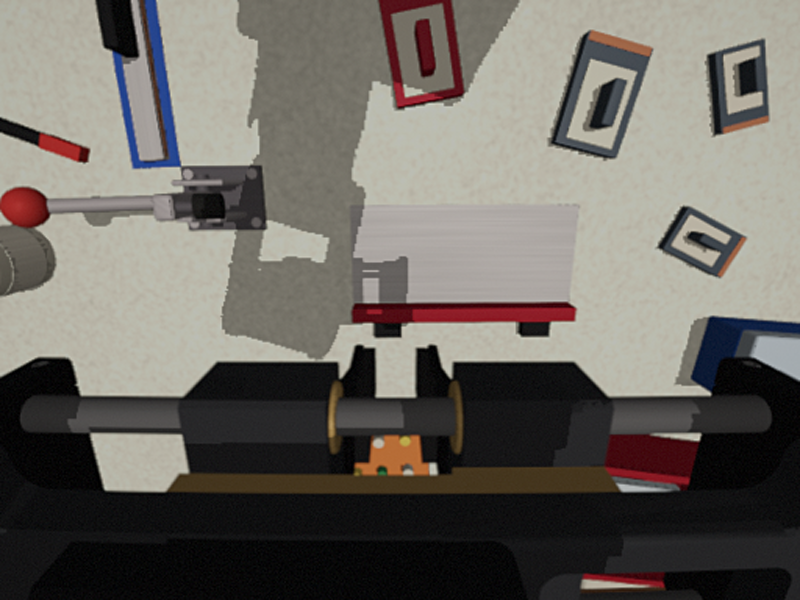

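```bash
python3 - <<'E'
from fit import *
c=load("w4")
def show(n,*a):
    x,e=fit(*a);print(n,x[:2].round(4),"yaw",np.degrees(x[2]).round(2),"res",e.round(2));return x
show("st",c,[(-104,-118,0),(-104,118,0),(0,-118,24),(0,118,24)],[(351,206),(580,205),(353,306),(575,305)],[.66,0,0])
x=show("red",c,cas[2:]+[(30,6,42),(30,-6,42)],[(463,97),(397,109),(435,73),(424,76)],[.41,-.04,.2])
show("grey",c,cas,[(587,31),(652,46),(614,158),(552,143)],[.45,.13,0])
o=robot.get_obs();t=R.from_euler('z',x[2]).apply([.01,0,0])+[x[0],x[1],.07];print(t,to_tool(t,o).round(1))
E
```

```text
st [0.6562 0.013 ] yaw 1.0 res 1.6
red [ 0.4111 -0.0389] yaw 10.62 res 1.01
grey [0.4496 0.1314] yaw -11.69 res 1.26
[ 0.42095732 -0.03702299  0.07      ] [184.7  26.7 177.5]
```

```bash
python3 -m jog '{"dp":[[187,27,177],[187,27,177],[187,27,177],[187,27,177],[187,27,177],[187,27,177],[187,27,177],[187,27,177],[187,27,210],[187,27,228],[187,27,228],[187,27,228]],"delta_rot":[[0,0,-0.18],[0,0,-0.18],[0,0,-0.18],[0,0,-0.18],[0,0,-0.18],[0,0,-0.18],[0,0,-0.18],[0,0,-0.18],[0,0,-0.18],[0,0,-0.18],[0,0,-0.18],[0,0,-0.18]],"gripper":[0,0,0,0,0,0,0,0,0,0,0,0]}' 25; python3 -m jog '{"dp":[[0,0,0],[0,0,0],[0,0,0],[0,0,0],[0,0,0],[0,0,0],[0,0,0],[0,0,0],[0,0,0],[0,0,0]],"delta_rot":[[0,0,0],[0,0,0],[0,0,0],[0,0,0],[0,0,0],[0,0,0],[0,0,0],[0,0,0],[0,0,0],[0,0,0]],"gripper":[-1,-1,-1,-1,-1,-1,-1,-1,-1,-1]}' 25
```

```text
time: 8.3
position: [0.4236, -0.0381, 0.0214]
tool_rot: [-0.097, 0.995, -0.001, 0.001]
ft_force: [1.0, -0.4, -0.2]
grip_width: 0.0437
grip_force: 0.0
time: 9.3
position: [0.4216, -0.0375, 0.0209]
tool_rot: [-0.097, 0.995, 0.0, -0.0]
ft_force: [-0.1, 0.5, -0.3]
grip_width: 0.0003
grip_force: 0.0
```

```bash
python3 - <<'E'
from h import *
o,im=snap("w5");a=im[100:300,150:360,::-1]
b=robot.camera("scene")[150:250,220:330,::-1];d=robot.camera("side")[190:260,190:260,::-1]
r=lambda x:cv2.resize(x,(400,400),interpolation=cv2.INTER_CUBIC)
cv2.imwrite("pics/w5b.png",np.hstack([r(a),r(d)]))
E
```

```text
(no output)
```

View pics/w5b.png

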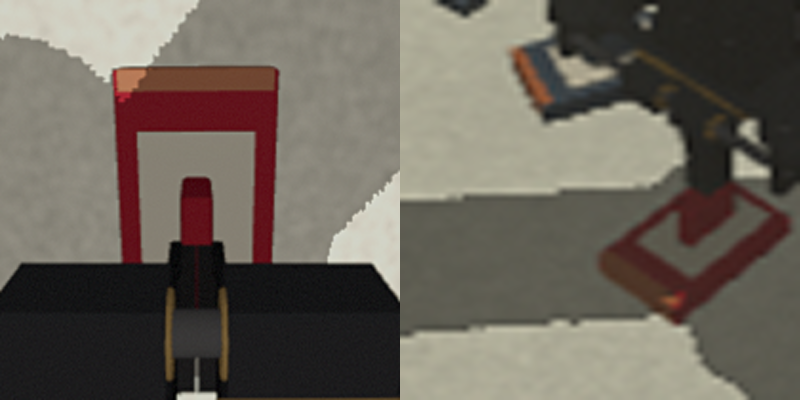

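```bash
python3 - <<'E'
from h import *
for t,p in (("w5",[((210.4,134.5),.014),((296,134.5),.014),((253,189),.042),((253,220),.042)]),("w3",[((220,128),.014),((290,128),.014),((254,173),.042),((254,221),.042)])):
    c=load(t);T=np.load(f"pics/{t}.npz");Rt=R.from_quat(T["tool_rot"])
    for px,z in p:
        w=unproj(c,[px],z)[0];print(t,px,w.round(4),"tool",(Rt.inv().apply(w-T["position"])*1000).round(1))
    print(t,"TCP px",proj(c,[T["position"]]))
E
```

```text
w5 (210.4, 134.5) [ 0.3658 -0.0792  0.014 ] tool [ 62.8 -30.1   6.9]
w5 (296, 134.5) [ 0.3537 -0.0178  0.014 ] tool [62.8 32.5  6.9]
w5 (253, 189) [ 0.3927 -0.0422  0.042 ] tool [ 29.2   1.  -21.1]
w5 (253, 220) [ 0.4144 -0.0379  0.042 ] tool [  7.1   1.  -21.1]
w5 TCP px [[251.63032203 218.12640382]]
w3 (220, 128) [ 0.365  -0.0797  0.014 ] tool [ 64.9 -29.   57.5]
w3 (290, 128) [ 0.3525 -0.0172  0.014 ] tool [64.9 34.7 57.3]
w3 (254, 173) [ 0.3939 -0.0423  0.042 ] tool [29.1  1.9 29.6]
w3 (254, 221) [ 0.4368 -0.0336  0.042 ] tool [-14.7   2.   29.8]
w3 TCP px [[251.63032203 218.12640382]]
```

```bash
python3 - <<'E'
from h import *
c=load("w5");T=np.load("pics/w5.npz");Rt=R.from_quat(T["tool_rot"])
f=lambda px,z:(Rt.inv().apply(unproj(c,[px],z)[0]-T["position"])*1000).round(1)
print("base near",f((253,189),.014))
for r in (197,198.5,200):
  for z in (.014,.02,.03,.042):print(r,z,f((253,r),z))
im=cv2.imread("pics/w5.png")
print([ (r,im[r,253].tolist()) for r in range(184,236,2)])
print([ (x,im[210,x].tolist()) for x in range(236,272,2)])
E
```

```text
base near [21.4  1.1  6.9]
197 0.014 [14.9  1.1  6.9]
197 0.02 [16.8  1.1  0.9]
197 0.03 [19.9  1.  -9.1]
197 0.042 [ 23.7   1.  -21.1]
198.5 0.014 [13.7  1.1  6.9]
198.5 0.02 [15.6  1.1  0.9]
198.5 0.03 [18.8  1.  -9.1]
198.5 0.042 [ 22.6   1.  -21.1]
200 0.014 [12.5  1.1  6.9]
200 0.02 [14.4  1.1  0.9]
200 0.03 [17.7  1.  -9.1]
200 0.042 [ 21.6   1.  -21.1]
[(184, [115, 127, 133]), (186, [118, 131, 135]), (188, [71, 76, 103]), (190, [15, 7, 68]), (192, [19, 8, 71]), (194, [16, 9, 70]), (196, [18, 12, 71]), (198, [21, 14, 77]), (200, [25, 17, 95]), (202, [26, 12, 96]), (204, [27, 17, 97]), (206, [25, 16, 96]), (208, [22, 15, 95]), (210, [23, 11, 95]), (212, [24, 16, 96]), (214, [25, 15, 97]), (216, [25, 18, 96]), (218, [23, 16, 95]), (220, [24, 15, 97]), (222, [22, 18, 69]), (224, [18, 17, 36]), (226, [17, 15, 38]), (228, [16, 13, 38]), (230, [18, 18, 40]), (232, [15, 15, 38]), (234, [16, 14, 39])]
[(236, [116, 129, 135]), (238, [115, 127, 133]), (240, [116, 128, 134]), (242, [117, 130, 135]), (244, [77, 85, 101]), (246, [22, 12, 92]), (248, [27, 20, 97]), (250, [27, 15, 97]), (252, [25, 16, 96]), (254, [26, 18, 96]), (256, [25, 13, 96]), (258, [23, 15, 96]), (260, [17, 7, 86]), (262, [104, 116, 122]), (264, [116, 129, 134]), (266, [115, 128, 134]), (268, [116, 128, 134]), (270, [115, 128, 133])]
```

```bash
python3 - <<'E'
from h import *
im=cv2.imread("pics/w5.png")
cv2.imwrite("pics/w5c.png",cv2.resize(im[175:260,215:290],(675,600)[::1],interpolation=cv2.INTER_NEAREST))
E
```

```text
(no output)
```

View pics/w5c.png

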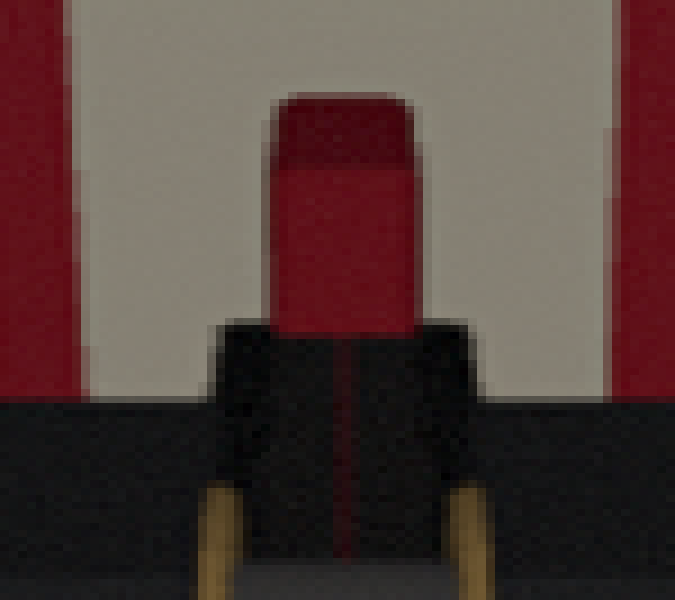

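The tab sits under the shut fingertips. The picture puts the tips near z ≈ 0.045, which doesn't agree with the TCP reading. I'll open and lower gently while watching force.

```bash
python3 -m jog '{"dp":[[0,0,0],[0,0,0],[0,0,0],[0,0,0],[0,0,3],[0,0,5],[0,0,7],[0,0,8],[0,0,8]],"delta_rot":[[0,0,0],[0,0,0],[0,0,0],[0,0,0],[0,0,0],[0,0,0],[0,0,0],[0,0,0],[0,0,0]],"gripper":[-0.3,-0.3,-0.3,-0.3,-0.3,-0.3,-0.3,-0.3,-0.3]}' 15
python3 -m jog '{"dp":[[0,0,0],[0,0,0],[0,0,0],[0,0,0],[0,0,0],[0,0,0],[0,0,0]],"delta_rot":[[0,0,0],[0,0,0],[0,0,0],[0,0,0],[0,0,0],[0,0,0],[0,0,0]],"gripper":[-1,-1,-1,-1,-1,-1,-1]}' 15; python3 - <<'E'
from h import *
o,im=snap("w6");cv2.imwrite("pics/w6c.png",cv2.resize(im[175:260,215:290,::-1],(675,600),interpolation=cv2.INTER_NEAREST))
E
```

```text
time: 10.35
position: [0.4215, -0.0375, 0.0127]
tool_rot: [-0.097, 0.995, 0.0, -0.0]
ft_force: [-0.2, 0.1, 0.6]
grip_width: 0.0303
grip_force: 0.0
time: 11.05
position: [0.4216, -0.0375, 0.013]
tool_rot: [-0.097, 0.995, -0.0, 0.0]
ft_force: [0.1, -0.0, 0.2]
grip_width: 0.0107
grip_force: 15.0
```

Gripped at 15 N, 10.7 mm wide, so the real tips are 21–29 mm above the reported TCP. I'll open, go down 13 mm more and regrip.

```bash
python3 -m jog '{"dp":[[0,0,0],[0,0,0],[0,0,0],[0,0,5],[0,0,10],[0,0,13],[0,0,13]],"delta_rot":[[0,0,0],[0,0,0],[0,0,0],[0,0,0],[0,0,0],[0,0,0],[0,0,0]],"gripper":[-0.3,-0.3,-0.3,-0.3,-0.3,-0.3,-0.3]}' 25
python3 -m jog '{"dp":[[0,0,0],[0,0,0],[0,0,0],[0,0,0],[0,0,0],[0,0,0],[0,0,0]],"delta_rot":[[0,0,0],[0,0,0],[0,0,0],[0,0,0],[0,0,0],[0,0,0],[0,0,0]],"gripper":[-1,-1,-1,-1,-1,-1,-1]}' 25; python3 - <<'E'
from h import *
o=robot.get_obs();print(o['position'],o['ft_force'],to_tool([.6172,-.0621,.0],o).round(1))
E
```

```text
time: 11.8
position: [0.4212, -0.0374, -0.0007]
tool_rot: [-0.097, 0.995, 0.0, -0.001]
ft_force: [-0.9, -0.3, -1.1]
grip_width: 0.0303
grip_force: 0.0
time: 12.5
position: [0.4217, -0.0376, 0.0]
tool_rot: [-0.097, 0.995, -0.0, 0.0]
ft_force: [0.2, -0.1, 0.5]
grip_width: 0.0118
grip_force: 25.0
[ 4.21682295e-01 -3.75609850e-02  4.91355705e-05] [ 0.17390335 -0.10065305  0.4859396 ] [-1.871e+02 -6.180e+01  1.000e-01]
```

```bash
python3 -m jog '{"dp":[[-10,-3,0],[-27,-9,0],[-45,-15,0],[-63,-21,0],[-81,-27,0],[-99,-33,0],[-117,-39,0],[-135,-45,0],[-153,-51,0],[-167,-56,0],[-177,-60,0],[-177,-60,0]],"delta_rot":[[0,0,0.01],[0,0,0.03],[0,0,0.05],[0,0,0.07],[0,0,0.09],[0,0,0.11],[0,0,0.13],[0,0,0.15],[0,0,0.17],[0,0,0.182],[0,0,0.182],[0,0,0.182]],"gripper":[-1,-1,-1,-1,-1,-1,-1,-1,-1,-1,-1,-1]}' 25; python3 - <<'E'
from h import *
o=robot.get_obs();print(o['position'],o['ft_force'],R.from_quat(o['tool_rot']).as_matrix()[:2,1],to_tool([.6202,-.0621,.0],o).round(1))
E
```

```text
time: 13.7
position: [0.6088, -0.0627, 0.0001]
tool_rot: [-0.006, 1.0, -0.0, 0.001]
ft_force: [3.0, -0.4, 0.7]
grip_width: 0.0127
grip_force: 2.5
[ 6.08777470e-01 -6.26895131e-02  8.05592113e-05] [ 2.96867999 -0.35497457  0.72172919] [-0.01234333  0.99992352] [-11.4   0.4   0.1]
```

```bash
python3 -m jog '{"dp":[[0,0,0],[0,0,0],[0,0,0],[0,0,0],[0,0,0],[0,0,0]],"delta_rot":[[0,0,0],[0,0,0],[0,0,0],[0,0,0],[0,0,0],[0,0,0]],"gripper":[-1,-1,-1,-1,-1,-1]}' 25; python3 - <<'E'
from h import *
o,im=snap("w7")
cv2.imwrite("pics/w7b.png",im[:,:,::-1])
E
```

```text
time: 14.3
position: [0.6071, -0.0624, 0.0001]
tool_rot: [-0.006, 1.0, -0.0, 0.0]
ft_force: [2.8, -0.3, 1.0]
grip_width: 0.0119
grip_force: 25.0
```

View pics/w7b.png

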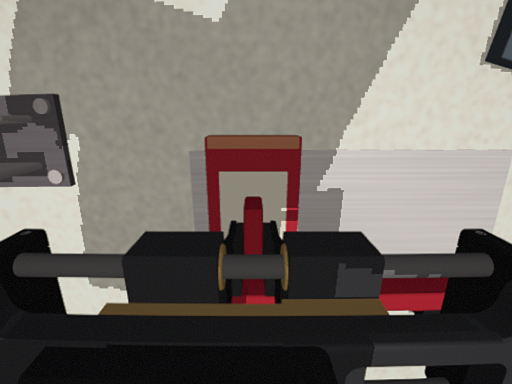

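Still held: the slackening came and passed. The copper edge is at row 136, still short of home. I'll push on in small steps.

```bash
python3 - <<'E'
from h import *
c=load("w7");print(unproj(c,[(207,136.5),(300,136.5)],.014),unproj(c,[(195,150),(340,150),(508,150)],0))
E
python3 -m jog '{"dp":[[-3,0,0],[-5,0,0],[-7,0,0],[-8,0,0],[-9,0,0],[-10,0,0],[-11,0,0],[-11,0,0]],"delta_rot":[[0,0,0],[0,0,0],[0,0,0],[0,0,0],[0,0,0],[0,0,0],[0,0,0],[0,0,0]],"gripper":[-1,-1,-1,-1,-1,-1,-1,-1]}' 25
```

```text
[[ 0.54423965 -0.09226401  0.014     ]
 [ 0.54348896 -0.03124976  0.014     ]] [[ 0.55502097 -0.10356797  0.        ]
 [ 0.5536812   0.00059634  0.        ]
 [ 0.55123816  0.12649361  0.        ]]
time: 15.15
position: [0.6132, -0.0611, 0.0001]
tool_rot: [-0.006, 1.0, 0.001, -0.005]
ft_force: [-6.0, 0.6, 8.3]
grip_width: 0.0112
grip_force: 25.0
```

```bash
python3 -m jog '{"dp":[[-1,0,0],[-2,0,0],[-3,0,0],[-3,0,0],[-3,0,0],[-3,0,0]],"delta_rot":[[0,0,0],[0,0,0],[0,0,0],[0,0,0],[0,0,0],[0,0,0]],"gripper":[-1,-1,-1,-1,-1,-1]}' 25;  python3 - <<'E'
from h import *
o,im=snap("w8")
cv2.imwrite("pics/w8b.png",cv2.resize(im[100:300,150:420,::-1],(800,592)))
E
```

```text
time: 15.75
position: [0.6162, -0.061, 0.0001]
tool_rot: [-0.006, 1.0, 0.001, -0.005]
ft_force: [-6.2, 0.0, 9.4]
grip_width: 0.0118
grip_force: 25.0
```

View pics/w8b.png

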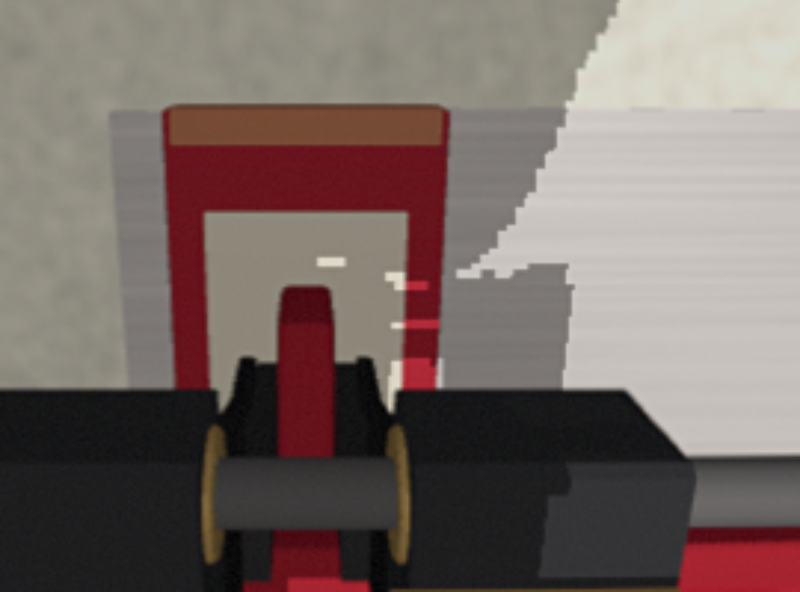

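The copper edge is nearly at the field's near edge, with about 4 mm still to go by height. I'll push on until the force rises.

```bash
python3 -m jog '{"dp":[[-1,0,0],[-2,0,0],[-3,0,0],[-4,0,0],[-4,0,0],[-4,0,0]],"delta_rot":[[0,0,0],[0,0,0],[0,0,0],[0,0,0],[0,0,0],[0,0,0]],"gripper":[-1,-1,-1,-1,-1,-1]}' 25;  python3 - <<'E'
from h import *
o,im=snap("w9");print(o['ft_force'])
E
python3 -m jog '{"dp":[[-1,0,0],[-2,0,0],[-3,0,0],[-3,0,0],[-3,0,0]],"delta_rot":[[0,0,0],[0,0,0],[0,0,0],[0,0,0],[0,0,0]],"gripper":[-1,-1,-1,-1,-1]}' 25
```

```text
time: 16.4
position: [0.6202, -0.061, 0.0001]
tool_rot: [-0.006, 1.0, 0.001, -0.005]
ft_force: [-5.7, -0.0, 9.0]
grip_width: 0.0114
grip_force: 25.0
[-5.71015187 -0.01904297  8.96533859]
time: 16.95
position: [0.6213, -0.0609, 0.0002]
tool_rot: [-0.007, 1.0, 0.001, -0.007]
ft_force: [-9.0, -0.4, 11.8]
grip_width: 0.0117
grip_force: 25.0
```

```bash
python3 -m jog '{"dp":[[-1,0,0],[-2,0,0],[-3,0,0],[-4,0,0],[-4,0,0]],"delta_rot":[[0,0,0],[0,0,0],[0,0,0],[0,0,0],[0,0,0]],"gripper":[-1,-1,-1,-1,-1]}' 25;  python3 - <<'E'
from fit import *
o,im=snap("w10");c=cam("wrist",o);
g=im.astype(int)
print([ (r,g[r,252].tolist()) for r in range(128,142)]); print([ (r,g[r,390].tolist()) for r in range(128,150,2)])
E
```

```text
time: 17.45
position: [0.6213, -0.061, 0.0]
tool_rot: [-0.007, 1.0, 0.001, -0.011]
ft_force: [-15.7, -3.3, 17.1]
grip_width: 0.012
grip_force: 25.0
[(128, [144, 141, 129]), (129, [142, 139, 129]), (130, [129, 126, 122]), (131, [128, 124, 122]), (132, [128, 124, 122]), (133, [133, 129, 127]), (134, [135, 132, 129]), (135, [102, 84, 74]), (136, [102, 63, 45]), (137, [120, 74, 52]), (138, [119, 76, 54]), (139, [119, 75, 53]), (140, [119, 77, 54]), (141, [119, 74, 53])]
[(128, [217, 213, 199]), (130, [204, 197, 194]), (132, [203, 197, 193]), (134, [204, 199, 195]), (136, [205, 200, 196]), (138, [197, 192, 187]), (140, [200, 194, 190]), (142, [200, 195, 191]), (144, [200, 196, 191]), (146, [203, 197, 193]), (148, [201, 195, 191])]
```

Firm contact: 16 N with no advance, TCP x = 0.6213. I'll relax the push, release and rise to go to the grey.

```bash
python3 -m jog '{"dp":[[2,0,0],[5,0,0],[5,0,0],[5,0,0],[5,0,0],[5,0,-5],[5,0,-40],[5,0,-85],[5,0,-130],[5,0,-180],[5,0,-230],[5,0,-230]],"delta_rot":[[0,0,0],[0,0,0],[0,0,0],[0,0,0],[0,0,0],[0,0,0],[0,0,0],[0,0,0],[0,0,0],[0,0,0],[0,0,0],[0,0,0]],"gripper":[-1,-1,-0.3,-0.3,-0.3,-0.3,-0.3,-0.3,0,0,0,0]}' 25;  python3 - <<'E'
from h import *
o,im=snap("w11")
cv2.imwrite("pics/w11b.png",cv2.resize(im[:,:,::-1],(800,600),interpolation=cv2.INTER_CUBIC))
E
```

```text
time: 18.7
position: [0.6322, -0.0632, 0.2391]
tool_rot: [-0.006, 1.0, -0.002, 0.008]
ft_force: [0.6, -1.1, -0.3]
grip_width: 0.043
grip_force: 0.0
```

View pics/w11b.png

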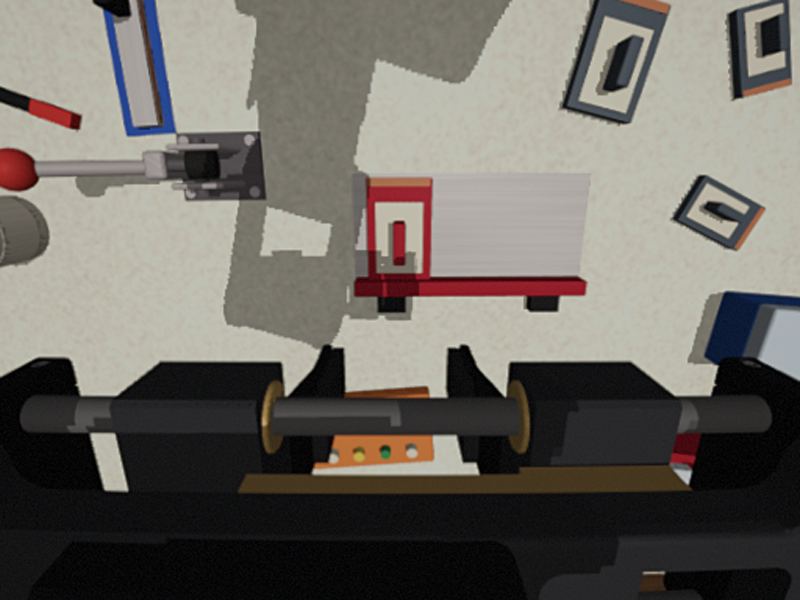

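The ruby is flush against the fence at its slot, with the copper edge parallel at (400,182). The grey is unmoved at (615,60). Next the grey.

```bash
python3 -m jog '{"dp":[[170,195,100],[170,195,100],[170,195,100],[170,195,100],[170,195,189],[170,195,189],[170,195,189],[170,195,189],[170,195,189],[170,195,189]],"delta_rot":[[0,0,0.211],[0,0,0.211],[0,0,0.211],[0,0,0.211],[0,0,0.211],[0,0,0.211],[0,0,0.211],[0,0,0.211],[0,0,0.211],[0,0,0.211]],"gripper":[-0.2,-0.2,-0.2,-0.2,-0.2,-0.2,-0.2,-0.2,-0.2,-0.2]}' 25;  python3 - <<'E'
from h import *
o,im=snap("w12");c=cam("wrist",o)
t=[.4595,.130,0];print(o['position'],R.from_quat(o['tool_rot']).as_euler('ZYX',degrees=True),to_tool(t,o).round(1))
# copper edge segmentation
hsv=cv2.cvtColor(im,cv2.COLOR_RGB2HSV);m=((hsv[...,0]<18)&(hsv[...,0]>5)&(hsv[...,1]>110)&(hsv[...,2]>70)).astype(np.uint8)
n,l,s,ce=cv2.connectedComponentsWithStats(m)
for i in range(1,n):
    if s[i,4]>100:
        ys,xs=np.nonzero(l==i);r=cv2.minAreaRect(np.c_[xs,ys].astype(np.float32));b=cv2.boxPoints(r);print(s[i,4],b.round(1).tolist(),unproj(c,b,.014)[:,:2].round(4).tolist())
E
```

```text
time: 19.75
position: [0.4569, 0.1304, 0.042]
tool_rot: [0.1, 0.995, 0.0, 0.002]
ft_force: [-0.3, -0.7, -0.3]
grip_width: 0.035
grip_force: 0.0
[0.45691282 0.13037332 0.04202364] [168.57880088   0.20745433 179.9588827 ] [-2.5  0.1 42. ]
774 [[216.8000030517578, 149.0], [217.0, 138.3000030517578], [290.20001220703125, 139.60000610351562], [290.0, 150.3000030517578]] [[0.4024, 0.1123], [0.394, 0.1145], [0.4068, 0.1725], [0.4154, 0.1709]]
309 [[396.79998779296875, 196.1999969482422], [445.70001220703125, 173.1999969482422], [448.1000061035156, 178.39999389648438], [399.20001220703125, 201.39999389648438]] [[0.4729, 0.256], [0.4605, 0.299], [0.4656, 0.3012], [0.4781, 0.2579]]
120 [[431.79998779296875, 313.3999938964844], [445.0, 287.0], [449.79998779296875, 289.3999938964844], [436.6000061035156, 315.79998779296875]] [[0.6069, 0.2872], [0.5773, 0.3], [0.5813, 0.3049], [0.6111, 0.2922]]
```

```bash
python3 -m jog '{"dp":[[-3,0,20],[-3,0,35],[-3,0,42],[-3,0,42],[-3,0,42],[-3,0,42],[-3,0,42],[-3,0,42],[-3,0,42],[-3,0,42],[-3,0,42]],"delta_rot":[[0,0,0.01],[0,0,0.01],[0,0,0.01],[0,0,0.01],[0,0,0.01],[0,0,0.01],[0,0,0.01],[0,0,0.01],[0,0,0.01],[0,0,0.01],[0,0,0.01]],"gripper":[-0.2,-0.2,-0.2,-0.2,-0.2,-1,-1,-1,-1,-1,-1]}' 25;  python3 - <<'E'
from h import *
o=robot.get_obs();print(o['position'],R.from_quat(o['tool_rot']).as_euler('ZYX',degrees=True),to_tool([.6102,.0121,0],o).round(1))
E
```

```text
time: 20.9
position: [0.4576, 0.1304, -0.0008]
tool_rot: [0.104, 0.995, 0.0, 0.0]
ft_force: [0.8, 0.4, 4.2]
grip_width: 0.0118
grip_force: 25.0
[ 0.45755225  0.13037303 -0.00081572] [1.68039508e+02 1.98310025e-02 1.79994052e+02] [-173.8  -84.1   -0.8]
```

```bash
python3 -m jog '{"dp":[[-8,-4,0],[-25,-13,0],[-43,-22,0],[-61,-31,0],[-79,-40,0],[-97,-49,0],[-115,-58,0],[-133,-67,0],[-150,-75,0],[-162,-81,0],[-170,-85,0],[-170,-85,0]],"delta_rot":[[0,0,-0.01],[0,0,-0.03],[0,0,-0.06],[0,0,-0.085],[0,0,-0.11],[0,0,-0.135],[0,0,-0.16],[0,0,-0.185],[0,0,-0.21],[0,0,-0.222],[0,0,-0.222],[0,0,-0.222]],"gripper":[-1,-1,-1,-1,-1,-1,-1,-1,-1,-1,-1,-1]}' 25; python3 -m jog '{"dp":[[-2,0,0],[-4,0,0],[-6,0,0],[-8,0,0],[-9,0,0],[-9,0,0]],"delta_rot":[[0,0,0],[0,0,0],[0,0,0],[0,0,0],[0,0,0],[0,0,0]],"gripper":[-1,-1,-1,-1,-1,-1]}' 25; python3 -m jog '{"dp":[[-1,0,0],[-2,0,0],[-2,0,0],[-2,0,0]],"delta_rot":[[0,0,0],[0,0,0],[0,0,0],[0,0,0]],"gripper":[-1,-1,-1,-1]}' 25
```

```text
time: 22.1
position: [0.6062, 0.0114, -0.0008]
tool_rot: [-0.006, 1.0, 0.0, -0.0]
ft_force: [-1.4, -1.2, 5.1]
grip_width: 0.0118
grip_force: 25.0
time: 22.7
position: [0.6116, 0.0123, -0.0008]
tool_rot: [-0.007, 1.0, 0.0, -0.003]
ft_force: [-6.3, -1.4, 9.3]
grip_width: 0.0116
grip_force: 25.0
time: 23.1
position: [0.6135, 0.0124, -0.0008]
tool_rot: [-0.007, 1.0, 0.0, -0.004]
ft_force: [-6.2, -0.8, 9.2]
grip_width: 0.0116
grip_force: 25.0
```

```bash
python3 -m jog '{"dp":[[-1,0,0],[-2,0,0],[-3,0,0],[-4,0,0],[-4,0,0]],"delta_rot":[[0,0,0],[0,0,0],[0,0,0],[0,0,0],[0,0,0]],"gripper":[-1,-1,-1,-1,-1]}' 25; python3 -m jog '{"dp":[[-1,0,0],[-2,0,0],[-3,0,0],[-3,0,0]],"delta_rot":[[0,0,0],[0,0,0],[0,0,0],[0,0,0]],"gripper":[-1,-1,-1,-1]}' 25;python3 -m jog '{"dp":[[-1,0,0],[-2,0,0],[-3,0,0],[-3,0,0]],"delta_rot":[[0,0,0],[0,0,0],[0,0,0],[0,0,0]],"gripper":[-1,-1,-1,-1]}' 25
```

```text
time: 23.6
position: [0.614, 0.0125, -0.0008]
tool_rot: [-0.007, 1.0, 0.0, -0.007]
ft_force: [-11.6, -1.3, 14.1]
grip_width: 0.0116
grip_force: 25.0
time: 24.0
position: [0.614, 0.0125, -0.0009]
tool_rot: [-0.008, 1.0, 0.0, -0.01]
ft_force: [-16.2, -3.6, 18.5]
grip_width: 0.0117
grip_force: 25.0
time: 24.4
position: [0.6141, 0.0125, -0.001]
tool_rot: [-0.008, 1.0, 0.0, -0.013]
ft_force: [-19.4, -4.2, 22.1]
grip_width: 0.0117
grip_force: 25.0
```

```bash
python3 -m jog '{"dp":[[4,0,0],[8,0,0],[8,0,0],[8,0,0],[8,0,0],[8,0,-10],[8,0,-45],[8,-20,-90],[8,-40,-135],[8,-60,-185],[8,-70,-230],[8,-70,-230]],"delta_rot":[[0,0,0],[0,0,0],[0,0,0],[0,0,0],[0,0,0],[0,0,0],[0,0,0],[0,0,0],[0,0,0],[0,0,0],[0,0,0],[0,0,0]],"gripper":[-1,-1,-0.3,-0.3,-0.3,-0.3,-0.3,-0.3,0,0,0,0]}' 25;python3 -m jog '{"dp":[[0,0,0],[0,0,0],[0,0,0]],"delta_rot":[[0,0,0],[0,0,0],[0,0,0]],"gripper":[0,0,0]}'; cat > cop.py <<'E'
from h import *
def copper(im,c,amin=100):
    hsv=cv2.cvtColor(im,cv2.COLOR_RGB2HSV);m=((hsv[...,0]<18)&(hsv[...,0]>5)&(hsv[...,1]>110)&(hsv[...,2]>70)).astype(np.uint8)
    n,l,s,ce=cv2.connectedComponentsWithStats(m)
    for i in range(1,n):
        if s[i,4]>amin:
            ys,xs=np.nonzero(l==i);b=cv2.boxPoints(cv2.minAreaRect(np.c_[xs,ys].astype(np.float32)));print(s[i,4],b.round(0).tolist(),unproj(c,b,.014)[:,:2].round(4).tolist())
E
python3 - <<'E'
from cop import *
o,im=snap("w13");c=cam("wrist",o);print(o['position']);copper(im,c,60)
cv2.imwrite("pics/w13b.png",cv2.resize(im[:,:,::-1],(800,600),interpolation=cv2.INTER_CUBIC))
E
```

```text
time: 25.6
position: [0.6256, -0.061, 0.2381]
tool_rot: [-0.006, 1.0, -0.003, 0.009]
ft_force: [0.7, -0.4, 0.3]
grip_width: 0.0429
grip_force: 0.0
time: 25.9
position: [0.6187, -0.057, 0.2269]
tool_rot: [-0.007, 1.0, 0.001, -0.002]
ft_force: [-0.2, -0.1, 0.2]
grip_width: 0.0434
grip_force: 0.0
[ 0.61868087 -0.05704802  0.22689841]
111 [[471.0, 71.0], [501.0, 63.0], [502.0, 67.0], [472.0, 74.0]] [[0.4738, 0.2554], [0.4615, 0.298], [0.4662, 0.3006], [0.4785, 0.2578]]
203 [[230.0, 127.0], [270.0, 127.0], [270.0, 131.0], [230.0, 131.0]] [[0.5595, -0.0903], [0.5586, -0.0313], [0.5644, -0.0311], [0.5652, -0.0904]]
200 [[280.0, 127.0], [319.0, 127.0], [319.0, 131.0], [280.0, 131.0]] [[0.5584, -0.0165], [0.5575, 0.0413], [0.5632, 0.0417], [0.5642, -0.0163]]
87 [[467.0, 170.0], [484.0, 145.0], [486.0, 147.0], [469.0, 172.0]] [[0.6188, 0.2821], [0.5789, 0.3], [0.5812, 0.3043], [0.6212, 0.2865]]
1477 [[199.0, 305.0], [199.0, 278.0], [273.0, 278.0], [273.0, 305.0]] [[0.8731, -0.1497], [0.8165, -0.1471], [0.8146, -0.0178], [0.8711, -0.0158]]
```

Both copper edges lie on one line, x = 0.559 and 0.558, yaw about 0.85°. Now over the bar.

```bash
python3 -m jog '{"dp":[[243,-250,0],[243,-250,0],[243,-250,0],[243,-250,0],[243,-250,0],[243,-250,0],[243,-250,0],[243,-250,0],[243,-250,50],[243,-250,80],[243,-250,80],[243,-250,80]],"delta_rot":[[0,0,-0.03],[0,0,-0.03],[0,0,-0.03],[0,0,-0.03],[0,0,-0.03],[0,0,-0.03],[0,0,-0.03],[0,0,-0.03],[0,0,-0.03],[0,0,-0.03],[0,0,-0.03],[0,0,-0.03]],"gripper":[0,0,0,0,0,0,0,0,0,0,0,0]}' 25; python3 - <<'E'
from cop import *
o,im=snap("w14");c=cam("wrist",o);print(o['position'],R.from_quat(o['tool_rot']).as_euler('ZYX',degrees=True)[0]-180)
cv2.imwrite("pics/w14b.png",im[:,:,::-1])
E
```

```text
time: 27.15
position: [0.3807, -0.3103, 0.1485]
tool_rot: [-0.022, 1.0, 0.001, -0.001]
ft_force: [-0.2, -0.4, -0.9]
grip_width: 0.0438
grip_force: 0.0
[ 0.38068623 -0.31027771  0.14849967] -357.46989147869
```

View pics/w14b.png

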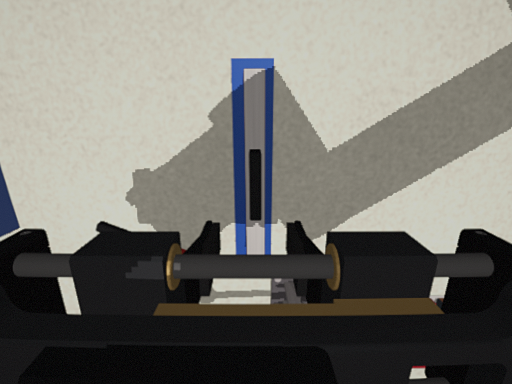

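The bar lies on the strip, square to the gripper, with the rib spanning cols 249–261 and rows 150–220.

```bash
python3 - <<'E'
from h import *
c=load("w14");T=np.load("pics/w14.npz");Rt=R.from_quat(T["tool_rot"])
f=lambda px,z:(Rt.inv().apply(unproj(c,[px],z)[0]-T["position"])*1000).round(1)
print("rib far",f((255,220),.048),"near base",f((255,149),.014),"near top",f((255,155),.048))
print("bar near end",f((244,68),.014),f((271,68),.014),"strip near",f((232,59),0),f((274,59),0))
im=cv2.imread("pics/w14.png").astype(int);print([(r,im[r,255].sum()) for r in range(144,164)],[(r,im[r,255].sum()) for r in range(214,228)])
print([(x,im[190,x].sum()) for x in range(230,280,2)])
E
```

```text
rib far [-42.6   3.5 100.5] near base [ 36.3   3.6 134.5] near top [ 34.    3.3 100.5]
bar near end [127.4  -9.  134.6] [127.4  21.4 134.7] strip near [139.3 -23.3 148.6] [139.4  25.7 148.7]
[(144, np.int64(340)), (145, np.int64(340)), (146, np.int64(345)), (147, np.int64(345)), (148, np.int64(359)), (149, np.int64(132)), (150, np.int64(15)), (151, np.int64(49)), (152, np.int64(28)), (153, np.int64(42)), (154, np.int64(50)), (155, np.int64(43)), (156, np.int64(47)), (157, np.int64(51)), (158, np.int64(54)), (159, np.int64(45)), (160, np.int64(54)), (161, np.int64(44)), (162, np.int64(41)), (163, np.int64(66))] [(214, np.int64(52)), (215, np.int64(55)), (216, np.int64(51)), (217, np.int64(41)), (218, np.int64(35)), (219, np.int64(44)), (220, np.int64(199)), (221, np.int64(338)), (222, np.int64(356)), (223, np.int64(511)), (224, np.int64(510)), (225, np.int64(531)), (226, np.int64(553)), (227, np.int64(550))]
[(230, np.int64(365)), (232, np.int64(384)), (234, np.int64(258)), (236, np.int64(168)), (238, np.int64(168)), (240, np.int64(168)), (242, np.int64(170)), (244, np.int64(170)), (246, np.int64(322)), (248, np.int64(343)), (250, np.int64(68)), (252, np.int64(46)), (254, np.int64(54)), (256, np.int64(42)), (258, np.int64(34)), (260, np.int64(61)), (262, np.int64(331)), (264, np.int64(273)), (266, np.int64(166)), (268, np.int64(169)), (270, np.int64(160)), (272, np.int64(349)), (274, np.int64(379)), (276, np.int64(376)), (278, np.int64(370))]
```

```bash
python3 -m jog '{"dp":[[-3,3,50],[-3,3,90],[-3,3,120],[-3,3,135],[-3,3,142],[-3,3,142],[-3,3,142],[-3,3,142],[-3,3,142],[-3,3,142],[-3,3,142],[-3,3,142]],"delta_rot":[[0,0,0],[0,0,0],[0,0,0],[0,0,0],[0,0,0],[0,0,0],[0,0,0],[0,0,0],[0,0,0],[0,0,0],[0,0,0],[0,0,0]],"gripper":[0,0,0,0,0,0,-1,-1,-1,-1,-1,-1]}' 40
```

```text
time: 28.4
position: [0.3833, -0.3079, 0.0073]
tool_rot: [-0.022, 1.0, -0.0, 0.0]
ft_force: [0.0, 0.1, 4.5]
grip_width: 0.0135
grip_force: 40.0
```

```bash
python3 -m jog '{"dp":[[0,0,-20],[0,0,-60],[0,0,-110],[0,0,-160],[0,0,-210],[0,40,-215],[0,90,-215],[0,140,-215],[-10,190,-215],[-30,235,-215],[-60,275,-215],[-79,275,-215]],"delta_rot":[[0,0,0],[0,0,0],[0,0,0],[0,0,0],[0,0,0],[0,0,0],[0,0,0],[0,0,0],[0,0,0],[0,0,0],[0,0,0],[0,0,0]],"gripper":[-1,-1,-1,-1,-1,-1,-1,-1,-1,-1,-1,-1]}' 40; python3 -m jog '{"dp":[[0,0,0],[0,0,0],[0,0,0],[0,0,0],[0,0,0],[0,0,0],[0,0,0],[0,0,0],[0,0,0],[0,0,0],[0,0,0],[0,0,0]],"delta_rot":[[0,0,0.15],[0,0,0.29],[0,0,0.43],[0,0,0.57],[0,0,0.71],[0,0,0.85],[0,0,0.99],[0,0,1.13],[0,0,1.27],[0,0,1.4],[0,0,1.5],[0,0,1.6]],"gripper":[-1,-1,-1,-1,-1,-1,-1,-1,-1,-1,-1,-1]}' 40;  python3 - <<'E'
from h import *
o=robot.get_obs();print(o['q'].round(2),R.from_quat(o['tool_rot']).as_euler('ZYX',degrees=True),to_tool([.5355,-.0189,.0073],o).round(1))
E
```

```text
time: 29.6
position: [0.4492, -0.024, 0.2212]
tool_rot: [-0.025, 1.0, 0.002, -0.001]
ft_force: [0.6, -0.7, -4.1]
grip_width: 0.0134
grip_force: 40.0
time: 30.8
position: [0.4491, -0.0295, 0.221]
tool_rot: [0.704, 0.711, -0.001, -0.001]
ft_force: [0.1, -1.3, -3.1]
grip_width: 0.014
grip_force: 40.0
[-0.31  0.26  1.82 -0.    1.07 -0.32] [ 9.05561726e+01 -4.84088471e-02 -1.79847708e+02] [  9.5  87.1 213.4]
```

```bash
python3 -m jog '{"dp":[[10,45,0],[10,87,40],[10,87,90],[10,87,140],[10,87,170],[10,87,170],[10,87,170]],"delta_rot":[[0,0,0],[0,0,0],[0,0,0],[0,0,0],[0,0,0],[0,0,0],[0,0,0]],"gripper":[-1,-1,-1,-1,-1,-1,-1]}' 40;  python3 - <<'E'
from cop import *
o,im=snap("w15");c=cam("wrist",o);print(R.from_quat(o['tool_rot']).as_euler('ZYX',degrees=True),o['position'],to_tool([.5355,-.0189,.0073],o).round(1))
copper(im,c,60)
E
```

```text
time: 31.5
position: [0.5365, -0.0184, 0.0514]
tool_rot: [0.702, 0.712, -0.001, -0.001]
ft_force: [0.4, -0.7, -2.8]
grip_width: 0.0138
grip_force: 40.0
[ 9.07964754e+01 -3.57014503e-02 -1.79862516e+02] [ 0.53646023 -0.01844764  0.05137869] [-0.5 -0.9 44.1]
641 [[276.0, 204.0], [277.0, 137.0], [287.0, 137.0], [285.0, 204.0]] [[0.5572, -0.0181], [0.5562, 0.0418], [0.5644, 0.0417], [0.566, -0.0181]]
217 [[503.0, 211.0], [511.0, 211.0], [511.0, 242.0], [503.0, 242.0]] [[0.7719, -0.0222], [0.78, -0.0221], [0.7898, -0.0543], [0.7814, -0.0543]]
107 [[276.0, 219.0], [284.0, 219.0], [284.0, 238.0], [276.0, 238.0]] [[0.5581, -0.0327], [0.5655, -0.0326], [0.5664, -0.0518], [0.5589, -0.0519]]
```

```bash
python3 -m jog '{"dp":[[0,0,20],[0,0,35],[0,0,42],[0,0,44],[0,0,44],[0,0,44]],"delta_rot":[[0,0,0],[0,0,0],[0,0,0],[0,0,0],[0,0,0],[0,0,0]],"gripper":[-1,-1,-1,-1,-1,-1]}' 40; python3 -m jog '{"dp":[[0,2,0],[0,4,0],[0,5,0],[0,6,0],[0,7,0],[0,8,0],[0,8,0]],"delta_rot":[[0,0,0],[0,0,0],[0,0,0],[0,0,0],[0,0,0],[0,0,0],[0,0,0]],"gripper":[-1,-1,-1,-1,-1,-1,-1]}' 40
```

```text
time: 32.15
position: [0.5381, -0.0188, 0.0091]
tool_rot: [0.702, 0.712, 0.001, 0.001]
ft_force: [-0.6, 0.3, -5.0]
grip_width: 0.0135
grip_force: 40.0
time: 32.85
position: [0.5449, -0.0184, 0.0078]
tool_rot: [0.702, 0.712, -0.0, -0.0]
ft_force: [0.5, 0.9, -4.6]
grip_width: 0.0137
grip_force: 40.0
```

```bash
python3 -m jog '{"dp":[[0,0,1],[0,0,2],[0,0,2],[0,0,2]],"delta_rot":[[0,0,0],[0,0,0],[0,0,0],[0,0,0]],"gripper":[-1,-1,-1,-1]}' 40; python3 -m jog '{"dp":[[0,1,0],[0,2,0],[0,3,0],[0,3,0]],"delta_rot":[[0,0,0],[0,0,0],[0,0,0],[0,0,0]],"gripper":[-1,-1,-1,-1]}' 40
```

```text
time: 33.25
position: [0.5451, -0.0184, 0.0073]
tool_rot: [0.702, 0.712, 0.0, 0.0]
ft_force: [-2.5, 0.9, 7.2]
grip_width: 0.013
grip_force: 40.0
time: 33.65
position: [0.5451, -0.0184, 0.0073]
tool_rot: [0.702, 0.712, -0.002, -0.002]
ft_force: [-7.3, -1.6, 11.7]
grip_width: 0.0135
grip_force: 40.0
```

```bash
python3 -m jog '{"dp":[[0,1,0],[0,2,0],[0,3,0],[0,3,0]],"delta_rot":[[0,0,0],[0,0,0],[0,0,0],[0,0,0]],"gripper":[-1,-1,-1,-1]}' 40
```

```text
time: 34.05
position: [0.5451, -0.0183, 0.0074]
tool_rot: [0.702, 0.713, -0.004, -0.004]
ft_force: [-10.1, -3.2, 16.2]
grip_width: 0.0136
grip_force: 40.0
```

Contact at x = 0.5451, 10 N, bar down on the bench. One more firm push, then relax, release and rise. I'll check the knob position numerically.

```bash
python3 -m jog '{"dp":[[0,1,0],[0,3,0],[0,3,0],[0,0,-1],[0,-5,-1],[0,-6,-1],[0,-6,-1],[0,-6,-1],[0,-6,-1],[0,-6,-1]],"delta_rot":[[0,0,0],[0,0,0],[0,0,0],[0,0,0],[0,0,0],[0,0,0],[0,0,0],[0,0,0],[0,0,0],[0,0,0]],"gripper":[-1,-1,-1,-1,-1,-1,-0.2,-0.2,-0.2,-0.2]}' 40; python3 -m jog '{"dp":[[0,0,-30],[0,0,-80],[0,0,-130],[0,0,-180],[0,0,-230],[0,0,-250],[0,0,-250],[0,0,-250]],"delta_rot":[[0,0,0],[0,0,0],[0,0,0],[0,0,0],[0,0,0],[0,0,0],[0,0,0],[0,0,0]],"gripper":[-0.2,-0.2,-0.2,0.4,0.4,0.4,0.4,0.4]}' 
python3 - <<'E'
from cop import *
o,im=snap("w16");c=cam("wrist",o);print(R.from_quat(o['tool_rot']).as_euler('ZYX',degrees=True)[0],o['position'])
copper(im,c,60)
st=np.array([.657,.0128,0]);Rs=R.from_euler('z',.85,degrees=True)
k=st+Rs.apply([-.112,-.3578,.1146]);print("knob exp",k)
for t in ("w2","w4","w11","w13"):
    i=cv2.imread(f"pics/{t}.png");h=cv2.cvtColor(i,cv2.COLOR_BGR2HSV);m=(((h[...,0]<5)|(h[...,0]>172))&(h[...,1]>150)&(h[...,2]>60)).astype(np.uint8);m[:,60:]=0
    n,l,s,ce=cv2.connectedComponentsWithStats(m)
    for j in range(1,n):
        if s[j,4]>80:print(t,s[j].tolist(),unproj(load(t),[ce[j]],.115)[0].round(4))
print("knob tool",to_tool([k[0],k[1],.072],o).round(1))
E
```

```text
time: 35.05
position: [0.5457, -0.0185, 0.0069]
tool_rot: [0.702, 0.712, 0.0, 0.0]
ft_force: [0.8, -0.5, -0.2]
grip_width: 0.0329
grip_force: 0.0
time: 35.85
position: [0.5447, -0.0183, 0.2566]
tool_rot: [0.702, 0.712, -0.0, -0.0]
ft_force: [0.8, 0.8, -0.7]
grip_width: 0.0595
grip_force: 0.0
90.80680094653721 [ 0.54467248 -0.01830514  0.2565731 ]
173 [[261.0, 126.0], [265.0, 126.0], [265.0, 163.0], [261.0, 163.0]] [[0.5568, 0.0419], [0.5631, 0.042], [0.5647, -0.0172], [0.5581, -0.0173]]
3243 [[387.0, 235.0], [396.0, 159.0], [453.0, 166.0], [443.0, 242.0]] [[0.787, -0.1441], [0.7813, -0.0068], [0.8795, -0.0167], [0.894, -0.1574]]
139 [[261.0, 172.0], [265.0, 172.0], [265.0, 205.0], [261.0, 205.0]] [[0.5584, -0.0323], [0.5651, -0.0322], [0.5666, -0.09], [0.5598, -0.0901]]
knob exp [ 0.5503202  -0.34662212  0.1146    ]
w2 [43, 151, 17, 21, 296] [ 0.5511 -0.3549  0.115 ]
w4 [24, 85, 33, 19, 296] [ 0.5069 -0.3114  0.115 ]
w4 [0, 120, 31, 26, 602] [ 0.5508 -0.3514  0.115 ]
w11 [18, 63, 33, 19, 320] [ 0.5122 -0.3096  0.115 ]
w11 [0, 95, 23, 27, 516] [ 0.5507 -0.3472  0.115 ]
w13 [9, 75, 34, 20, 339] [ 0.5103 -0.3064  0.115 ]
w13 [0, 111, 12, 26, 222] [ 0.5519 -0.3402  0.115 ]
knob tool [-328.4    1.1  184.5]
```

```bash
python3 -m jog '{"dp":[[-332,1.7,0],[-332,1.7,0],[-332,1.7,0],[-332,1.7,0],[-332,1.7,0],[-332,1.7,0],[-332,1.7,0],[-332,1.7,0],[-332,1.7,40],[-332,1.7,80],[-332,1.7,90],[-332,1.7,90]],"delta_rot":[[0,0,0],[0,0,0],[0,0,0],[0,0,0],[0,0,0],[0,0,0],[0,0,0],[0,0,0],[0,0,0],[0,0,0],[0,0,0],[0,0,0]],"gripper":[0.4,0.4,0.4,0.4,0.4,0.4,0.4,0.4,0.4,0.4,0.4,0.4]}' 15
python3 - <<'E'
from cop import *
o,im=snap("w17");c=cam("wrist",o);print(o['position'])
h=cv2.cvtColor(im,cv2.COLOR_RGB2HSV);m=(((h[...,0]<5)|(h[...,0]>172))&(h[...,1]>140)&(h[...,2]>50)).astype(np.uint8)
n,l,s,ce=cv2.connectedComponentsWithStats(m)
for j in range(1,n):
    if s[j,4]>80:print(s[j].tolist(),unproj(c,[ce[j]],.115)[0].round(4))
print(proj(c,[[.551,-.350,.115],[.551,-.35,.131]]))
E
```

```text
time: 37.1
position: [0.5498, -0.3481, 0.1635]
tool_rot: [0.702, 0.712, -0.0, -0.004]
ft_force: [0.0, -0.5, 0.0]
grip_width: 0.0608
grip_force: 0.0
[ 0.54980482 -0.34807574  0.16354287]
[240, 185, 32, 33, 838] [ 0.5522 -0.3484  0.115 ]
[209, 191, 18, 31, 298] [ 0.5161 -0.3541  0.115 ]
[[254.14837533 202.41545597]
 [254.12488911 208.03705306]]
```

```bash
python3 -m jog '{"dp":[[1,1,40],[1,1,70],[1,1,90],[1,1,90],[1,1,90],[1,1,90],[1,1,90],[1,1,90],[1,1,90],[1,1,90],[1,1,90]],"delta_rot":[[0,0,0],[0,0,0],[0,0,0],[0,0,0],[0,0,0],[0,0,0],[0,0,0],[0,0,0],[0,0,0],[0,0,0],[0,0,0]],"gripper":[0.4,0.4,0.4,0.4,-1,-1,-1,-1,-1,-1,-1]}' 15
python3 - <<'E'
import numpy as np
from h import *
o=robot.get_obs();print(o['position'],o['ft_force'])
a=np.radians(150.2)
for j in np.linspace(1.4,0.01,13)[1:]:
    b=np.radians(70)+j;print(round(j,2),"tool x",round(130*(np.cos(b)-np.cos(a)),0),"z",round(-130*(np.sin(b)-np.sin(a)),0))
E
```

```text
time: 38.25
position: [0.5518, -0.3498, 0.078]
tool_rot: [0.702, 0.712, -0.001, -0.0]
ft_force: [-3.1, -0.3, 5.9]
grip_width: 0.0306
grip_force: 15.0
[ 0.55181233 -0.3498294   0.07800234] [-3.06306594 -0.34937939  5.92828499]
1.28 tool x 8.0 z -13.0
1.17 tool x 18.0 z -24.0
1.05 tool x 29.0 z -35.0
0.94 tool x 41.0 z -44.0
0.82 tool x 54.0 z -51.0
0.7 tool x 68.0 z -57.0
0.59 tool x 82.0 z -62.0
0.47 tool x 97.0 z -64.0
0.36 tool x 112.0 z -65.0
0.24 tool x 127.0 z -65.0
0.13 tool x 142.0 z -62.0
0.01 tool x 156.0 z -58.0
```

```bash
python3 -m jog '{"dp":[[3,0,-6],[8,0,-13],[13,0,-19],[18,0,-24],[29,0,-35],[41,0,-44],[54,0,-51],[68,0,-57],[68,0,-57]],"delta_rot":[[0,0,0],[0,0,0],[0,0,0],[0,0,0],[0,0,0],[0,0,0],[0,0,0],[0,0,0],[0,0,0]],"gripper":[-1,-1,-1,-1,-1,-1,-1,-1,-1]}' 20
```

```text
time: 39.15
position: [0.5504, -0.2788, 0.1358]
tool_rot: [0.701, 0.713, -0.0, -0.001]
ft_force: [-5.0, -1.3, 4.3]
grip_width: 0.031
grip_force: 20.0
```

Following well; on through over centre to shut.

```bash
python3 -m jog '{"dp":[[7,0,-3],[14,0,-5],[22,0,-6],[29,0,-7],[37,0,-8],[44,0,-8],[52,0,-8],[59,0,-8],[66,0,-7],[74,0,-5],[81,0,-3],[88,0,-1]],"delta_rot":[[0,0,0],[0,0,0],[0,0,0],[0,0,0],[0,0,0],[0,0,0],[0,0,0],[0,0,0],[0,0,0],[0,0,0],[0,0,0],[0,0,0]],"gripper":[-1,-1,-1,-1,-1,-1,-1,-1,-1,-1,-1,-1]}' 20; python3 -m jog '{"dp":[[1,0,0],[2,0,1],[3,0,1],[3,0,1]],"delta_rot":[[0,0,0],[0,0,0],[0,0,0],[0,0,0]],"gripper":[-1,-1,-1,-1]}' 20
```

```text
time: 40.35
position: [0.5486, -0.1904, 0.1354]
tool_rot: [0.702, 0.712, 0.0, -0.002]
ft_force: [-5.8, 1.2, 2.4]
grip_width: 0.0307
grip_force: 20.0
time: 40.75
position: [0.5486, -0.1903, 0.1352]
tool_rot: [0.702, 0.712, -0.001, -0.001]
ft_force: [-7.0, -3.2, 7.4]
grip_width: 0.0306
grip_force: 20.0
```

```bash
python3 -m jog '{"dp":[[-1,0,0],[-3,0,0],[-3,0,0],[-3,0,0],[-3,0,0],[-3,0,0],[-3,0,-20],[-3,0,-50],[-3,0,-80],[-3,0,-110],[-3,0,-110],[-3,0,-110]],"delta_rot":[[0,0,0],[0,0,0],[0,0,0],[0,0,0],[0,0,0],[0,0,0],[0,0,0],[0,0,0],[0,0,0],[0,0,0],[0,0,0],[0,0,0]],"gripper":[-1,-1,0.4,0.4,0.4,0.4,0.4,0.4,0.4,0.4,0.4,0.4]}' 20; python3 - <<'E'
from cop import *
o,im=snap("w18");c=cam("wrist",o);print(o['position']);copper(im,c,40)
h=cv2.cvtColor(im,cv2.COLOR_RGB2HSV);m=(((h[...,0]<5)|(h[...,0]>172))&(h[...,1]>140)&(h[...,2]>50)).astype(np.uint8)
n,l,s,ce=cv2.connectedComponentsWithStats(m)
for j in range(1,n):
    if s[j,4]>80:print(s[j].tolist(),unproj(c,[ce[j]],.1726)[0].round(4))
cv2.imwrite("pics/w18b.png",cv2.resize(im[:,:,::-1],(800,600),interpolation=cv2.INTER_CUBIC))
E
python3 -m jog '{"dp":[[0,0,0],[0,0,0],[0,0,0],[0,0,0],[0,0,0],[0,0,0],[0,0,0],[0,0,0],[0,0,0],[0,0,0],[0,0,0],[0,0,0]],"delta_rot":[[0,0,0],[0,0,0],[0,0,0],[0,0,0],[0,0,0],[0,0,0],[0,0,0],[0,0,0],[0,0,0],[0,0,0],[0,0,0],[0,0,0]],"gripper":[0.4,0.4,0.4,0.4,0.4,0.4,0.4,0.4,0.4,0.4,0.4,0.4]}'
```

```text
time: 41.95
position: [0.5507, -0.1935, 0.2444]
tool_rot: [0.702, 0.712, 0.0, 0.001]
ft_force: [0.3, 0.3, -0.3]
grip_width: 0.0608
grip_force: 0.0
[ 0.55072761 -0.19345733  0.24435742]
221 [[259.0, 0.0], [264.0, 0.0], [264.0, 42.0], [259.0, 42.0]] [[0.5565, 0.0371], [0.5634, 0.0372], [0.5646, -0.0158], [0.5575, -0.0159]]
7246 [[404.0, 185.0], [413.0, 44.0], [478.0, 48.0], [469.0, 189.0]] [[0.8009, -0.2226], [0.7796, -0.0128], [0.8795, -0.0144], [0.9155, -0.2281]]
215 [[259.0, 54.0], [264.0, 54.0], [264.0, 97.0], [259.0, 97.0]] [[0.5578, -0.0316], [0.565, -0.0315], [0.5665, -0.0905], [0.559, -0.0906]]
[260, 0, 84, 109, 2442] [ 0.6055 -0.07    0.1726]
[288, 69, 29, 11, 266] [ 0.5942 -0.0789  0.1726]
[236, 177, 31, 31, 750] [ 0.5486 -0.1921  0.1726]
time: 43.2
position: [0.5503, -0.1934, 0.2439]
tool_rot: [0.702, 0.712, -0.0, -0.0]
ft_force: [-0.9, -0.5, 0.2]
grip_width: 0.0608
grip_force: 0.0
```

View pics/w18b.png

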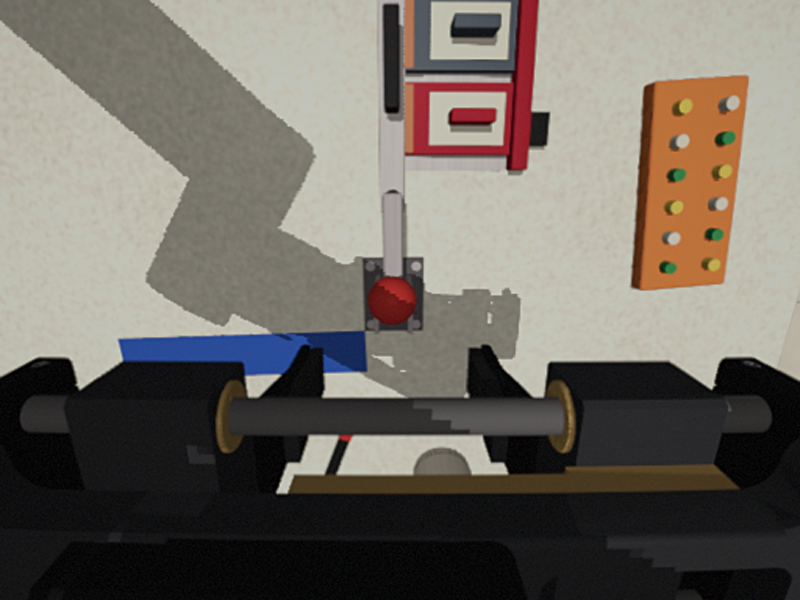

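The picture shows the clamp arm down on the bar end at (393,195), the bar flush along both copper edges, and the knob upright at (392,300). It has been clamped since about 40.5 s. I'll regrip the knob and swing it back.

```bash
python3 -m jog '{"dp":[[1,-1.5,40],[1,-1.5,80],[1,-1.5,108],[1,-1.5,108],[1,-1.5,108],[1,-1.5,108],[1,-1.5,108],[1,-1.5,108],[1,-1.5,108],[1,-1.5,108]],"delta_rot":[[0,0,0],[0,0,0],[0,0,0],[0,0,0],[0,0,0],[0,0,0],[0,0,0],[0,0,0],[0,0,0],[0,0,0]],"gripper":[0.4,0.4,0.4,0.4,-1,-1,-1,-1,-1,-1]}' 20; python3 -m jog '{"dp":[[-7,0,-2],[-14,0,-4],[-29,0,-7],[-44,0,-7],[-59,0,-6],[-74,0,-4],[-88,0,1],[-102,0,7],[-115,0,14],[-127,0,23],[-127,0,23]],"delta_rot":[[0,0,0],[0,0,0],[0,0,0],[0,0,0],[0,0,0],[0,0,0],[0,0,0],[0,0,0],[0,0,0],[0,0,0],[0,0,0]],"gripper":[-1,-1,-1,-1,-1,-1,-1,-1,-1,-1,-1]}' 20
```

```text
time: 44.2
position: [0.5487, -0.1928, 0.1371]
tool_rot: [0.702, 0.712, -0.0, 0.0]
ft_force: [-2.9, 0.3, 6.8]
grip_width: 0.031
grip_force: 20.0
time: 45.3
position: [0.5513, -0.3234, 0.1118]
tool_rot: [0.703, 0.712, -0.001, 0.002]
ft_force: [1.5, -4.5, 3.4]
grip_width: 0.0308
grip_force: 20.0
```

```bash
python3 -m jog '{"dp":[[-6,0,5],[-11,0,11],[-16,0,17],[-21,0,22],[-26,0,29],[-30,0,36],[-30,0,37],[-30,0,37]],"delta_rot":[[0,0,0],[0,0,0],[0,0,0],[0,0,0],[0,0,0],[0,0,0],[0,0,0],[0,0,0]],"gripper":[-1,-1,-1,-1,-1,-1,-1,-1]}' 20; python3 -m jog '{"dp":[[0,0,0],[0,0,0],[0,0,0],[0,0,0],[0,0,-10],[0,0,-50],[0,0,-95],[0,0,-140],[0,0,-180],[0,0,-180],[0,0,-180]],"delta_rot":[[0,0,0],[0,0,0],[0,0,0],[0,0,0],[0,0,0],[0,0,0],[0,0,0],[0,0,0],[0,0,0],[0,0,0],[0,0,0]],"gripper":[0.4,0.4,0.4,0.4,0.4,0.4,0.4,0.4,0.4,0.4,0.4]}' 20
python3 - <<'E'
from cop import *
o,im=snap("w19");c=cam("wrist",o)
h=cv2.cvtColor(im,cv2.COLOR_RGB2HSV);m=(((h[...,0]<5)|(h[...,0]>172))&(h[...,1]>140)&(h[...,2]>50)).astype(np.uint8)
n,l,s,ce=cv2.connectedComponentsWithStats(m)
for j in range(1,n):
    if s[j,4]>80:print(s[j].tolist(),unproj(c,[ce[j]],.115)[0].round(4))
print(o['position'],to_tool([.5451,-.0184,.256],o).round(1))
E
```

```text
time: 46.1
position: [0.5519, -0.3509, 0.0761]
tool_rot: [0.702, 0.712, -0.0, 0.002]
ft_force: [1.8, -5.2, 4.2]
grip_width: 0.0306
grip_force: 20.0
time: 47.2
position: [0.5513, -0.3495, 0.258]
tool_rot: [0.702, 0.712, 0.0, 0.002]
ft_force: [-0.1, 0.3, -0.2]
grip_width: 0.0609
grip_force: 0.0
[241, 164, 24, 24, 440] [ 0.5517 -0.3475  0.115 ]
[216, 174, 14, 25, 184] [ 0.5126 -0.3615  0.115 ]
[ 0.55130786 -0.34947696  0.25796469] [331.1  -1.5   1.3]
```

The clamp is fully open. Back to the bar.

```bash
python3 -m jog '{"dp":[[331,-1.5,0],[331,-1.5,0],[331,-1.5,0],[331,-1.5,0],[331,-1.5,0],[331,-1.5,0],[331,-1.5,0],[331,-1.5,30],[331,-1.5,80],[331,-1.5,120],[331,-1.5,120],[331,-1.5,120]],"delta_rot":[[0,0,0],[0,0,0],[0,0,0],[0,0,0],[0,0,0],[0,0,0],[0,0,0],[0,0,0],[0,0,0],[0,0,0],[0,0,0],[0,0,0]],"gripper":[0,0,0,0,0,0,0,0,0,0,0,0]}' 40
python3 - <<'E'
from cop import *
o,im=snap("w20");c=cam("wrist",o);print(o['position']);copper(im,c,60)
m=(im.astype(int).sum(2)<90).astype(np.uint8);m[225:]=0;m[:,:190]=0;m[:,330:]=0
n,l,s,ce=cv2.connectedComponentsWithStats(m)
Rt=R.from_quat(o['tool_rot'])
for j in range(1,n):
    if s[j,4]>80:
        x,y,w,hh,a=s[j];print(s[j].tolist(),[(Rt.inv().apply(unproj(c,[p],z)[0]-o['position'])*1000).round(1).tolist() for p,z in (((x+w/2-.5,y),.014),((x+w/2-.5,y+hh-1),.048))])
E
```

```text
time: 48.45
position: [0.5438, -0.0182, 0.1349]
tool_rot: [0.702, 0.712, -0.001, -0.002]
ft_force: [0.7, 0.7, 0.9]
grip_width: 0.0437
grip_force: 0.0
[ 0.54378075 -0.01823247  0.13488424]
309 [[265.0, 131.0], [271.0, 131.0], [271.0, 182.0], [265.0, 182.0]] [[0.5566, 0.0417], [0.5634, 0.0418], [0.5654, -0.0183], [0.5582, -0.0184]]
3367 [[437.0, 183.0], [511.0, 183.0], [511.0, 253.0], [437.0, 253.0]] [[0.7688, -0.0163], [0.8643, -0.0147], [0.8936, -0.1117], [0.7894, -0.1119]]
271 [[265.0, 193.0], [271.0, 193.0], [271.0, 237.0], [265.0, 237.0]] [[0.5585, -0.0323], [0.5659, -0.0322], [0.5678, -0.091], [0.5601, -0.0912]]
397 [[427.0, 306.0], [435.0, 274.0], [449.0, 277.0], [441.0, 309.0]] [[0.7938, -0.1964], [0.7938, -0.1435], [0.8144, -0.1489], [0.8153, -0.2024]]
[250, 149, 11, 74, 678] [[39.1, 2.7, 120.9], [-38.3, 2.6, 86.8]]
[287, 213, 36, 12, 172] [[-40.3, 64.7, 120.6], [-40.7, 58.5, 86.6]]
```

```bash
python3 -m jog '{"dp":[[0,2,45],[0,2,85],[0,2,115],[0,2,127],[0,2,127],[0,2,127],[0,2,127],[0,2,127],[0,2,127],[0,2,127],[0,2,127],[0,2,127]],"delta_rot":[[0,0,0],[0,0,0],[0,0,0],[0,0,0],[0,0,0],[0,0,0],[0,0,0],[0,0,0],[0,0,0],[0,0,0],[0,0,0],[0,0,0]],"gripper":[0,0,0,0,0,0,-1,-1,-1,-1,-1,-1]}' 40; python3 -m jog '{"dp":[[0,-3,0],[0,-7,-1],[0,-12,-2],[0,-15,-20],[0,-20,-60],[0,-40,-110],[0,-70,-160],[0,-95,-210],[0,-95,-215],[0,-95,-215]],"delta_rot":[[0,0,0],[0,0,0],[0,0,0],[0,0,0],[0,0,0],[0,0,0],[0,0,0],[0,0,0],[0,0,0],[0,0,0]],"gripper":[-1,-1,-1,-1,-1,-1,-1,-1,-1,-1]}' 40
```

```text
time: 49.7
position: [0.5455, -0.0184, 0.0092]
tool_rot: [0.702, 0.712, -0.001, -0.001]
ft_force: [-4.0, -1.7, 5.0]
grip_width: 0.0137
grip_force: 40.0
time: 50.7
position: [0.4518, -0.0199, 0.2264]
tool_rot: [0.702, 0.712, 0.001, 0.002]
ft_force: [0.8, 0.1, -4.5]
grip_width: 0.0139
grip_force: 40.0
```

```bash
python3 -m jog '{"dp":[[0,0,0],[0,0,0],[0,0,0],[0,0,0],[0,0,0],[0,0,0],[0,0,0],[0,0,0],[0,0,0],[0,0,0],[0,0,0],[0,0,0]],"delta_rot":[[0,0,-0.15],[0,0,-0.29],[0,0,-0.43],[0,0,-0.57],[0,0,-0.71],[0,0,-0.85],[0,0,-0.99],[0,0,-1.13],[0,0,-1.27],[0,0,-1.4],[0,0,-1.5],[0,0,-1.6]],"gripper":[-1,-1,-1,-1,-1,-1,-1,-1,-1,-1,-1,-1]}' 40; python3 -m jog '{"dp":[[0,0,0],[0,0,0]],"delta_rot":[[0,0,0],[0,0,0]],"gripper":[-1,-1]}' 40; python3 - <<'E'
from h import *
o=robot.get_obs();print(R.from_quat(o['tool_rot']).as_euler('ZYX',degrees=True)[0],o['position'],to_tool([.381,-.310,.0085],o).round(1))
E
```

```text
time: 51.9
position: [0.451, -0.0194, 0.2215]
tool_rot: [-0.024, 1.0, 0.001, -0.002]
ft_force: [0.6, 0.5, -3.8]
grip_width: 0.0132
grip_force: 40.0
time: 52.1
position: [0.4512, -0.0195, 0.2224]
tool_rot: [-0.021, 1.0, 0.0, -0.001]
ft_force: [-0.6, -0.3, -2.9]
grip_width: 0.0137
grip_force: 40.0
-177.65010475939476 [ 0.45122555 -0.01954029  0.22239331] [  81.5 -287.6  213.8]
```

```bash
python3 -m jog '{"dp":[[40,0,0],[81,-20,0],[81,-70,0],[81,-120,0],[81,-170,0],[81,-220,0],[81,-265,0],[81,-288,0],[81,-288,40],[81,-288,90],[81,-288,140],[81,-288,170]],"delta_rot":[[0,0,0],[0,0,0],[0,0,0],[0,0,0],[0,0,0],[0,0,0],[0,0,0],[0,0,0],[0,0,0],[0,0,0],[0,0,0],[0,0,0]],"gripper":[-1,-1,-1,-1,-1,-1,-1,-1,-1,-1,-1,-1]}' 40; python3 -m jog '{"dp":[[0,0,0],[0,0,0]],"delta_rot":[[0,0,0],[0,0,0]],"gripper":[-1,-1]}' 40; python3 - <<'E'
from h import *
o,im=snap("w21");c=cam("wrist",o)
print(R.from_quat(o['tool_rot']).as_euler('ZYX',degrees=True)[0],o['position'],to_tool([.381,-.310,.0085],o).round(1))
h=cv2.cvtColor(im,cv2.COLOR_RGB2HSV);m=((abs(h[...,0].astype(int)-112)<12)&(h[...,1]>140)&(h[...,2]>50)).astype(np.uint8)
for r in (100,130,160):
    xs=np.nonzero(m[r,150:350])[0]+150
    w=unproj(c,[(xs.min(),r),(xs.max(),r)],0.);print(xs.min(),xs.max(),[(R.from_quat(o['tool_rot']).inv().apply(p-o['position'])*1000).round(1).tolist() for p in w])
ys=np.nonzero(m[:,235:245].any(1))[0];print(ys.min(),(R.from_quat(o['tool_rot']).inv().apply(unproj(c,[(240,ys.min())],0.)[0]-o['position'])*1000).round(1))
E
```

```text
time: 53.3
position: [0.3818, -0.3094, 0.0503]
tool_rot: [-0.02, 1.0, 0.002, -0.002]
ft_force: [-0.8, 0.5, -3.4]
grip_width: 0.0133
grip_force: 40.0
time: 53.5
position: [0.3835, -0.3112, 0.0536]
tool_rot: [-0.021, 1.0, 0.0, -0.0]
ft_force: [-0.2, -1.0, -2.5]
grip_width: 0.0135
grip_force: 40.0
-177.57837858893805 [ 0.38349611 -0.31115408  0.05363074] [ 2.4  1.2 45.1]
226 281 [[89.1, -22.5, 53.7], [89.1, 25.6, 53.7]]
227 280 [[63.5, -22.2, 53.6], [63.5, 25.4, 53.7]]
228 280 [[36.3, -22.0, 53.6], [36.3, 26.1, 53.7]]
174 [ 23.1 -11.1  53.6]
```

```bash
python3 -m jog '{"dp":[[2,1.5,20],[2,1.5,35],[2,1.5,42],[2,1.5,45],[2,1.5,46],[2,1.5,47],[2,1.5,47]],"delta_rot":[[0,0,0],[0,0,0],[0,0,0],[0,0,0],[0,0,0],[0,0,0],[0,0,0]],"gripper":[-1,-1,-1,-1,-1,-1,-1]}' 40
```

```text
time: 54.25
position: [0.3822, -0.3108, 0.0091]
tool_rot: [-0.022, 1.0, -0.002, 0.001]
ft_force: [-1.1, 0.2, 6.7]
grip_width: 0.0136
grip_force: 40.0
```

On the bench (7 N up). I'll release, rise and check everything from above.

```bash
python3 -m jog '{"dp":[[0,0,0],[0,0,0],[0,0,0],[0,0,0],[0,0,-10],[0,0,-50],[0,0,-100],[0,0,-150],[0,0,-200],[0,0,-240],[0,0,-240]],"delta_rot":[[0,0,0],[0,0,0],[0,0,0],[0,0,0],[0,0,0],[0,0,0],[0,0,0],[0,0,0],[0,0,0],[0,0,0],[0,0,0]],"gripper":[0,0,0,0,0,0,0,0,0,0,0]}' 40;  python3 -m jog '{"dp":[[-200,230,0],[-200,230,0],[-200,230,0],[-200,230,0],[-200,230,0],[-200,230,0],[-200,230,0],[-200,230,0],[-200,230,0]],"delta_rot":[[0,0,0],[0,0,0],[0,0,0],[0,0,0],[0,0,0],[0,0,0],[0,0,0],[0,0,0],[0,0,0]],"gripper":[0,0,0,0,0,0,0,0,0]}' 40
python3 - <<'E'
from cop import *
o,im=snap("w22");c=cam("wrist",o);print(o['position']);copper(im,c,50)
h=cv2.cvtColor(im,cv2.COLOR_RGB2HSV);m=(((h[...,0]<5)|(h[...,0]>172))&(h[...,1]>140)&(h[...,2]>50)).astype(np.uint8)
n,l,s,ce=cv2.connectedComponentsWithStats(m)
for j in range(1,n):
    if s[j,4]>80:print("red",s[j].tolist(),unproj(c,[ce[j]],.115)[0].round(4))
# bar on strip: cross-sections across strip (blue extent vs inner non-blue)
m=((abs(h[...,0].astype(int)-112)<12)&(h[...,1]>140)&(h[...,2]>40)).astype(np.uint8)
n,l,s,ce=cv2.connectedComponentsWithStats(m)
for j in range(1,n):
    if s[j,4]>150:print("blue",s[j].tolist(),unproj(c,[ce[j]],0)[0].round(3))
for r in range(5,70,15):
    xs=np.nonzero(m[r,:150])[0]
    if len(xs):
        g=np.nonzero(np.diff(xs)>4)[0]
        print(r,xs.min(),xs.max(),[(int(xs[i]),int(xs[i+1])) for i in g])
E
```

```text
time: 55.35
position: [0.3839, -0.3127, 0.2536]
tool_rot: [-0.022, 1.0, -0.006, 0.004]
ft_force: [-0.4, 0.0, -0.1]
grip_width: 0.0432
grip_force: 0.0
time: 56.25
position: [0.5699, -0.0716, 0.2463]
tool_rot: [-0.021, 1.0, 0.0, -0.001]
ft_force: [-0.7, 0.3, 0.4]
grip_width: 0.0438
grip_force: 0.0
[ 0.56993991 -0.07162779  0.24631808]
89 [[465.0, 113.0], [492.0, 106.0], [493.0, 109.0], [466.0, 116.0]] [[0.4737, 0.2567], [0.4613, 0.297], [0.4658, 0.2996], [0.4782, 0.2591]]
197 [[241.0, 157.0], [277.0, 157.0], [277.0, 162.0], [241.0, 162.0]] [[0.5589, -0.09], [0.5565, -0.0327], [0.5645, -0.0321], [0.567, -0.0897]]
197 [[287.0, 158.0], [323.0, 158.0], [323.0, 163.0], [287.0, 163.0]] [[0.5574, -0.0166], [0.5548, 0.041], [0.5628, 0.0419], [0.5654, -0.016]]
73 [[458.0, 202.0], [474.0, 180.0], [476.0, 181.0], [460.0, 203.0]] [[0.6183, 0.282], [0.5785, 0.3], [0.581, 0.3045], [0.6209, 0.2866]]
1424 [[199.0, 280.0], [273.0, 279.0], [274.0, 304.0], [199.0, 306.0]] [[0.7892, -0.1611], [0.7798, -0.0237], [0.8353, -0.019], [0.8452, -0.1612]]
red [36, 103, 31, 19, 304] [ 0.499  -0.3133  0.115 ]
red [14, 144, 30, 25, 580] [ 0.5524 -0.3501  0.115 ]
red [230, 158, 140, 72, 2254] [ 0.6068 -0.027   0.115 ]
red [255, 183, 7, 27, 170] [ 0.5923 -0.0629  0.115 ]
red [410, 366, 16, 13, 139] [0.8813 0.2113 0.115 ]
blue [85, 0, 40, 126, 1274] [ 0.433 -0.295  0.   ]
blue [445, 228, 18, 25, 224] [0.698 0.304 0.   ]
5 102 109 []
20 103 111 []
35 105 113 []
50 107 115 []
65 86 116 [(87, 109)]
```

```bash
python3 - <<'E'
from h import *
c=load("w22")
f=lambda p,z:unproj(c,[p],z)[0].round(4)[:2]
for r,a,b in ((20,103,111),(50,107,115)):print("bar right",f((a-.5,r),.0),"strip right",f((b+.5,r),0))
print("row65 strip left",f((85.5,65),0),"bar left top",f((87.5,65),.014),"bar right base",f((108.5,65),0),"strip right",f((116.5,65),0))
# far ends (x direction): strip far end and bar far end
im=cv2.imread("pics/w22.png");
for col in (98,112,118):print(col,[(r,im[r,col].tolist()) for r in range(108,130,2)])
n=robot.search_frame;robot.camera("scene")
for k in ("tip_box","timer","beaker","wash_bottle","marker"):print(k,[ (round(d['score'],2),np.round(d['rect']).tolist()) for d in n(k,"scene")[:1]])
a=robot.camera("scene").astype(int);b=cv2.imread("pics/scene0.png")[:,:,::-1].astype(int)
m=(cv2.blur(np.abs(a-b).sum(2).astype(np.float32),(3,3))>60).astype(np.uint8);k,l,s,ce=cv2.connectedComponentsWithStats(m)
print([s[j].tolist() for j in range(1,k) if s[j,4]>25])
E
```

```text
bar right [ 0.3669 -0.3004] strip right [ 0.3666 -0.2869]
bar right [ 0.4075 -0.2979] strip right [ 0.4071 -0.2842]
row65 strip left [ 0.4293 -0.3326] bar left top [ 0.4313 -0.3213] bar right base [ 0.4284 -0.2967] strip right [ 0.4281 -0.2844]
98 [(108, [160, 164, 169]), (110, [160, 164, 169]), (112, [160, 163, 169]), (114, [160, 164, 170]), (116, [160, 164, 170]), (118, [160, 165, 171]), (120, [161, 171, 179]), (122, [148, 73, 47]), (124, [148, 70, 36]), (126, [154, 113, 106]), (128, [174, 190, 194])]
112 [(108, [30, 48, 81]), (110, [31, 46, 75]), (112, [37, 52, 81]), (114, [43, 61, 99]), (116, [50, 59, 76]), (118, [50, 59, 76]), (120, [62, 65, 67]), (122, [104, 45, 22]), (124, [150, 70, 34]), (126, [155, 129, 128]), (128, [176, 192, 194])]
118 [(108, [148, 73, 39]), (110, [149, 75, 42]), (112, [149, 74, 40]), (114, [149, 75, 41]), (116, [150, 76, 41]), (118, [150, 75, 42]), (120, [150, 75, 42]), (122, [149, 74, 39]), (124, [149, 71, 36]), (126, [159, 141, 137]), (128, [180, 195, 195])]
tip_box []
timer [(0.77, [353.0, 213.0, 370.0, 235.0])]
beaker [(0.71, [376.0, 244.0, 403.0, 274.0])]
wash_bottle [(0.59, [135.0, 144.0, 154.0, 179.0])]
marker []
[[172, 0, 274, 281, 19321], [292, 0, 4, 12, 38], [296, 0, 28, 27, 512], [333, 0, 179, 125, 8794], [434, 0, 13, 8, 69], [475, 0, 36, 48, 642], [347, 57, 40, 35, 610], [311, 62, 25, 48, 616], [330, 79, 9, 11, 46], [400, 81, 15, 14, 147], [347, 87, 8, 8, 44], [441, 109, 71, 121, 4347], [288, 121, 32, 36, 575], [274, 212, 39, 32, 730], [442, 218, 27, 25, 281]]
```

The bar is centred on its strip (margins about 13, 12 and 10 mm), the cassettes are unchanged on the field, the clamp is open, and the arm is clear. Handing in.

```bash
python3 -c "
from rig import robot
print(robot.hand_in())"
```

```text
the job is handed in; nothing more can be done
None
```

The contact check is done and handed in (no verdict came back): both cassettes present (ruby and large grey) are flush on the fence, the bar stayed clamped about 4 s, the clamp is fully open and the bar is back on its strip; the timer, beaker and wash bottle look unmoved, but the tip box and marker were not found in the last check.

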